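# Load the kiln lift with dishes rim-down and pump it up

## Robot

A 7-joint arm with a two-finger parallel gripper is mounted at the origin on the work surface. World frame = base frame: x ahead of the robot, y to its left, z up, the work surface at z = 0. Lengths are in m, angles in rad, forces in N, time in s.
With the tool pointing down it reaches from about 0.4 to 0.85 m from the base axis. Payload 4.5 kg.
Tool frame: the origin (TCP) lies midway between the tips of the shut fingers; the grasp point (between the pads) lies behind it (robot.hold_point_z is the z of the grasp point in the tool frame, in m); z points along the fingers, y is the line along which they close (so a half turn about z gives the same grasp; the last joint's range is limited). The gripper opens to 88 mm and grips with 3 to 60 N. Pads are 18 mm wide; open, the fingers measure 123 mm over their backs; the gripper's body (75 mm by 187 mm) begins 45 mm behind the grasp point.
Start: joints at [-1.145, 0.689, -0.195, 1.565, 0.157, 0.902, -0.215], TCP at [0.239, 0.578, 0.239] pointing down, gripper open.
Joint ranges: [-3.01, 3.01], [-0.46, 2.08], [-1.47, 1.51], [0.13, 2.56], [-1, 4.14], [0.04, 2.09], [-2.66, 2.66]. Speed limits (rad/s): [2.57, 2.57, 3.14, 3.14, 3.14, 3.14, 3.14].

## Interface

Orientations are given as a unit quaternion [x, y, z, w].
In Python, from station import robot, viewer, cut_out gives the robot as it stands.
- The arm moves only by the tool apply_moves, never from a script. Its argument "increments" is a list that holds one entry, the list of rows, each a list of 6 numbers: the shift along the world's x, y, z in units of 0.15 m (1.0 is 0.15 m), then the turn, a rotation vector about the world's x, y, z in units of 45 degrees (1.0 is 45 degrees). A call has exactly 8 rows; each row is the pose to reach, as a shift and turn from the pose commanded when the call began; what a row does not reach only later rows make up. A row lasts 1/12 s, in which the tool goes at most 41.7 mm and 7.16 degrees, less where a joint would pass 70% of its speed; a pose out of reach is approached as far as the arm can. A call with a number of a shift or a turn outside -1 to 1 is refused whole. A call with a gripper value outside its range is refused whole. "grip" is the opening, from -1 (shut) to 1 (fully open), set as the call begins (left out, the last holds). The fingers move at their own pace and stop on an object; "newtons" is the grip in N (left out, the last holds). Time passes only in rows, so rows that repeat a pose let the fingers close, or fill a call up. It gives the time, the measured TCP pose, the force, the opening and the grip force at its end, in the units of the state.
- robot.state(): the state, without advancing time (a new reading comes with each control period).
- viewer.capture(name): name is "scene" or "top"; returns the picture (384x512x3 uint8, red, green, blue); there is no depth.
- viewer.calibration(name): a dict with "K" (3x3 intrinsics, pixels), "position" and "orientation" of the camera in the world. Camera axes: x right, y up, looking along -z (the intrinsics and any distortion apply to the point x, -y, -z); pixel columns grow to the right and rows downward; lengths in m; the calibration is good to about 2 mm. A picture is of the moment at which its call begins. calibration takes no time and is no camera call.
- robot.hand_in(): hands the job in; it is judged then, once.
Trained networks look in the newest picture that a camera, given by its name, has taken for a name from the list of things; names that differ only in an ending like _2 or _b are one class to them, and where a whole thing is asked for, a point or a joint stands for the part that bears it (a point fixed in the world has none). Each returns a list of dicts, best first, with "p" (0 to 1); they miss things now and then, are a little off and sometimes report something else, mostly with a low value. They report only what shows in the picture. A call takes as long as a camera call. They do not tell look-alikes from the thing itself.
- cut_out(camera, target): "region" (384x512 bool, what is visible of it) and "position" ([row, column] in pixels, amid what is visible of it).
The state is a dict: "time_s": time; "qpos": joint angles; "qd": joint speeds; "effort": joint torques, N m; "position": TCP position; "eef_rot": TCP orientation; "wrist_force": force on the tool from outside, world axes, zero at the start; "wrist_torque": the same for the moment, N m; "gripper_width": finger opening in m; "grasp_force": force on a finger pad.
Only numpy, scipy, OpenCV 4.12 (cv2) and the standard library are available. Lean on these libraries where they do the work, as an engineer would, in place of code of your own. Each camera call takes 0.05 s, during which the arm holds its last target. There are 200 camera calls.

## Task

Get the kiln load ready: take the kiln prop off the lift's deck and lay it in the wooden tray, then set every square dish that stands on edge on the bench rim-down (open side down) into a pocket of the lowered deck, one dish per pocket, any pocket. Only when all the dishes are in, pump the hand lever through full strokes, letting it spring back up each time, until the deck is fully raised. Leave the other things on the bench where they are.

Things in the scene. Friction and masses are not known exactly. Their poses are not given: they have to be found in the camera images.
- dish0: square clay dish, an open box 64 x 64 mm outside, 58 mm deep, walls 5 mm, 0.2 kg; origin at the centre of the outside of its bottom (foot), z points out of the open side. Starts standing on one side on the bench (64 mm high, 58 mm front to back), open side turned roughly away from the robot. Two to four of the four dishes are present; absent ones give None
- dish1: square clay dish, an open box 64 x 64 mm outside, 58 mm deep, walls 5 mm, 0.2 kg; origin at the centre of the outside of its bottom (foot), z points out of the open side. Starts standing on one side on the bench (64 mm high, 58 mm front to back), open side turned roughly away from the robot. Two to four of the four dishes are present; absent ones give None
- dish2: square clay dish, an open box 64 x 64 mm outside, 58 mm deep, walls 5 mm, 0.2 kg; origin at the centre of the outside of its bottom (foot), z points out of the open side. Starts standing on one side on the bench (64 mm high, 58 mm front to back), open side turned roughly away from the robot. Two to four of the four dishes are present; absent ones give None
- dish3: square clay dish, an open box 64 x 64 mm outside, 58 mm deep, walls 5 mm, 0.2 kg; origin at the centre of the outside of its bottom (foot), z points out of the open side. Starts standing on one side on the bench (64 mm high, 58 mm front to back), open side turned roughly away from the robot. Two to four of the four dishes are present; absent ones give None
- prop: pale kiln prop, a solid bar 120 x 36 x 36 mm, 0.35 kg; origin at its centre, x along its length. It starts lying on top of the deck's ribs near the middle of the deck, across the pockets
- tray: fixed open wooden tray, 130 mm (its x) by 200 mm (its y), 45 mm high, walls and floor 6 mm; origin at the centre of its underside
- lift: blue fixed stacker lift; origin on the bench under the centre of the deck; x points away from the robot to the mast (45 x 80 mm, 215 mm high, 150 mm from the origin). The pump with the hand lever stands on its -y side
- pocket0 (a point): centre of the floor of a square pocket of the deck (moves up with it). Pockets 74 x 74 mm inside, parted and rimmed by ribs 8 mm high, 44 mm wide between pockets, 20 mm outside; sides along the lift's x and y; two by two, 118 mm apart. Floor 54 mm above the bench when the lift is down
- pocket1 (a point): centre of the floor of a square pocket of the deck (moves up with it). Pockets 74 x 74 mm inside, parted and rimmed by ribs 8 mm high, 44 mm wide between pockets, 20 mm outside; sides along the lift's x and y; two by two, 118 mm apart. Floor 54 mm above the bench when the lift is down
- pocket2 (a point): centre of the floor of a square pocket of the deck (moves up with it). Pockets 74 x 74 mm inside, parted and rimmed by ribs 8 mm high, 44 mm wide between pockets, 20 mm outside; sides along the lift's x and y; two by two, 118 mm apart. Floor 54 mm above the bench when the lift is down
- pocket3 (a point): centre of the floor of a square pocket of the deck (moves up with it). Pockets 74 x 74 mm inside, parted and rimmed by ribs 8 mm high, 44 mm wide between pockets, 20 mm outside; sides along the lift's x and y; two by two, 118 mm apart. Floor 54 mm above the bench when the lift is down
- lift_deck (a joint): height of the deck above its lowest position, m: starts at 0 to 0.006, fully raised at about 0.107. It stays at the height reached; each full stroke of the lever raises it about 21 mm (five strokes); strokes shorter than four fifths raise nothing more; once it is up further strokes do nothing
- pump_lever (a joint): hand lever angle, rad: 0 at rest (raised 40 degrees), 0.75 at the bottom stop (about level). Sprung: returns to 0 when let go; needs about 8 to 15 N downwards at the grip. Rotates about a level axis along the lift's y through lever_pivot
- lever_grip (a point): middle of the lever's rubber cross-grip, a bar 24 mm thick and 48 mm long along the lift's y, at the free end of the lever, which points towards the robot. From about 210 mm above the bench at rest to 65 mm at the bottom stop
- lever_pivot (a point): the lever's pivot, 75 mm above the bench; the grip is 210 mm from it, towards the robot (lift's -x) and up
- wood_rib: wooden spatula lying on the bench, 150 mm long: leave alone
- brush_mug: white mug with brushes: leave alone
- jar: clear jar: leave alone
- glaze_pot: small glaze pot: leave alone
- bowl: clay bowl: leave alone
Mind the look-alikes: they are no part of the job. Leave any black look-alike of the dish1 alone.

How it is judged:
By the outcome, as a careful person would: the job done as asked, in the order asked, and still so for the second after the job is handed in, with the robot touching nothing.
Of dish0, dish1, dish2, dish3 only 2 to 4 are there at a start; the rules pass over those that are not, and their reading is None.
At some moment in a run one of dish0, dish1, dish2, dish3, prop may be knocked a few centimetres aside while the robot is not near it.
It also fails if it takes over 210 s, if anything falls off the work surface, if the arm or the gripper's body presses on something with over 40 N, if the wrist force passes 120 N, or if a joint passes its speed limit or range.

## Working session

There is one attempt and no reset: what is moved stays moved. The work goes in short steps, Python scripts to look and compute and a tool call to move; the robot and the scene stay as the last step left them, time stands still between calls to the robot, and variables do not carry over. Pictures are saved under pics/ and viewed, at most 15 in all, crops included, and the job is handed in when it is done.

Besides the shell and the picture viewer there is one more tool, called after "Request:" as name([rows], argument=value, ...), one row to a line, values as JSON. apply_moves: Moves the arm, as the interface text tells. Its arguments: {"type":"object","properties":{"increments":{"type":"array","items":{"type":"array","items":{"type":"array","items":{"type":"number"}}}},"grip":{"type":"number"},"newtons":{"type":"number"}},"required":["increments"]}

```bash
ls; mkdir -p pics; python3 - <<'E'
from station import robot, viewer, cut_out
import cv2,numpy as np
s=robot.state();print({k:np.round(v,3) for k,v in s.items()},robot.hold_point_z)
for c in("scene","top"):
    im=viewer.capture(c);cv2.imwrite(f"pics/{c}0.png",cv2.resize(im[:,:,::-1],(800,600),interpolation=cv2.INTER_CUBIC))
    k=viewer.calibration(c);print(c,k)
    for t in("dish0","prop","tray","lift","lever_grip","jar"):
        for d in cut_out(c,t): print(c,t,round(d["p"],2),np.round(d["position"]),d["region"].sum())
E
```

```text
pics
{'time_s': np.float64(0.0), 'qpos': array([-1.145,  0.69 , -0.195,  1.566,  0.157,  0.902, -0.215]), 'qd': array([ 0.   , -0.001, -0.001, -0.001, -0.   ,  0.   , -0.   ]), 'effort': array([-1.0000e-03, -5.2756e+01, -1.2670e+00, -1.5343e+01, -5.3000e-02,
        6.0000e-03,  0.0000e+00]), 'position': array([0.238, 0.577, 0.238]), 'eef_rot': array([ 0.195,  0.981, -0.001, -0.   ]), 'wrist_force': array([-0.174, -0.335,  0.727]), 'wrist_torque': array([0.033, 0.038, 0.067]), 'grasp_force': np.float64(0.0), 'gripper_width': np.float64(0.088)} -0.0187
scene {'K': array([[431.76348167,   0.        , 260.85328965],
       [  0.        , 431.76348167, 197.84945152],
       [  0.        ,   0.        ,   1.        ]]), 'position': array([ 1.01167069, -0.62505805,  1.29541012]), 'orientation': array([0.2715161 , 0.07873399, 0.2663273 , 0.92149321])}
scene dish0 0.9 [276. 239.] 550
scene dish0 0.89 [316. 217.] 628
scene dish0 0.75 [246. 224.] 506
scene dish0 0.61 [274. 199.] 594
scene prop 0.82 [161. 287.] 386
scene tray 0.87 [236. 180.] 2561
scene tray 0.64 [183. 300.] 6079
scene lift 0.5
[... 187 characters left out ...]
.        , 257.20412679],
       [  0.        , 429.13688869, 188.82676151],
       [  0.        ,   0.        ,   1.        ]]), 'position': array([ 0.36444055, -0.00926277,  1.31949713]), 'orientation': array([ 0.0720798 , -0.05847434, -0.7001115 ,  0.70797538])}
top dish0 0.81 [207. 363.] 592
top dish0 0.78 [196. 312.] 507
top dish0 0.73 [170. 335.] 544
top dish0 0.7 [162. 380.] 517
top prop 0.7 [254. 331.] 3044
top prop 0.66 [189. 193.] 528
top prop 0.63 [253. 246.] 699
top prop 0.57 [233. 121.] 1513
top tray 0.89 [254. 330.] 2989
top lift 0.8 [171. 204.] 8926
top lift 0.21 [132. 330.] 739
top lever_grip 0.72 [174. 257.] 320
top lever_grip 0.5 [197. 197.] 5583
top jar 0.8 [134. 330.] 699
```

View pics/scene0.png

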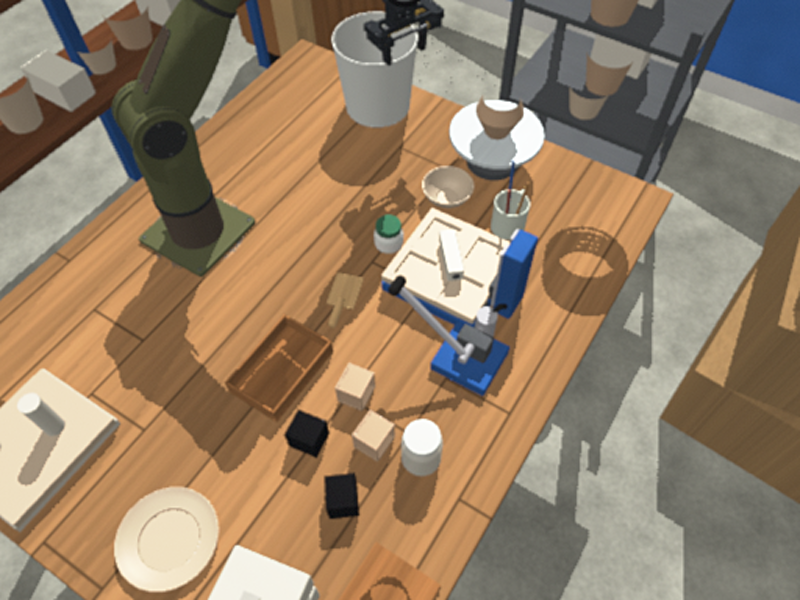

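View pics/top0.png

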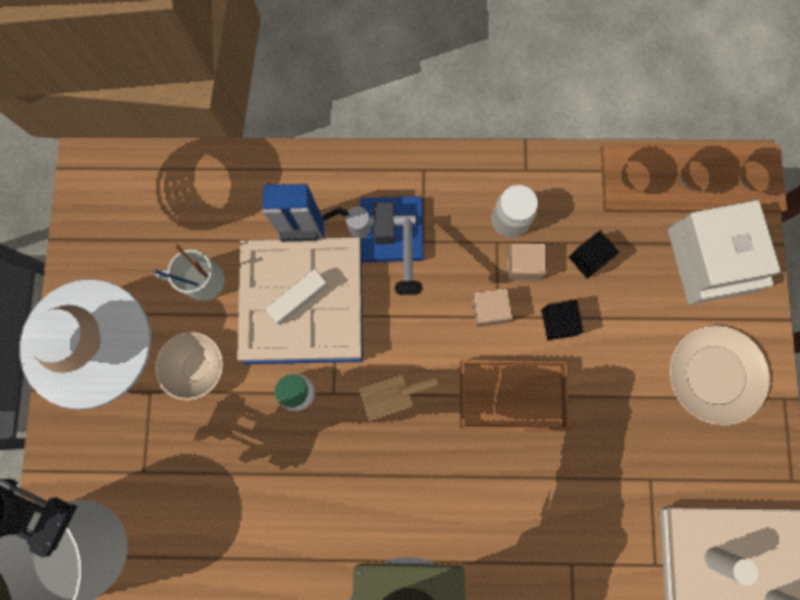

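The scene shows two tan dishes at about (355,385) and (372,435) in the 800 px scene view. In the top view they are at (492,307) and (527,261). There are two black look-alikes at top (594,254) and (562,320). The prop lies diagonally on the deck at top (297,297), the tray is at (513,395) and the lever grip at (408,288). Next I fit the poses.

```bash
cat > h.py <<'E'
from station import robot, viewer, cut_out
import cv2,numpy as np
from scipy.spatial.transform import Rotation as R
from scipy.optimize import minimize
def proj(c,P):
    k=viewer.calibration(c);p=R.from_quat(k["orientation"]).inv().apply(np.atleast_2d(P)-k["position"])
    q=np.c_[p[:,0],-p[:,1],-p[:,2]]@np.array(k["K"]).T
    return q[:,:2]/q[:,2:]
def ray(c,row,col,z):
    k=viewer.calibration(c);d=np.linalg.solve(k["K"],[col,row,1.]);d=R.from_quat(k["orientation"]).apply([d[0],-d[1],-d[2]])
    o=np.array(k["position"]);return o+d*(z-o[2])/d[2]
def box(x,y,yaw,l,w,z0,z1):
    c=np.array([[a*l/2,b*w/2,z] for a in(-1,1) for b in(-1,1) for z in(z0,z1)])
    return R.from_euler("z",yaw).apply(c)+[x,y,0]
def hullmask(c,P,S=4):
    m=np.zeros((384*S,512*S),np.uint8);h=cv2.convexHull(np.float32((proj(c,P)+.5)*S-.5)).astype(np.int32)
    cv2.fillConvexPoly(m,h,1);return m>0
def fit(masks,p0,l,w,z0,z1,fz=False):
    big={c:np.kron(m,np.ones((4,4)))>0 for c,m in masks.items()}
    def cost(p):
        dz=p[3] if fz else 0
        return sum(1-(lambda a,b:(a&b).sum()/(a|b).sum())(hullmask(c,box(p[0],p[1],p[2],l,w,z0+dz,z1+dz)),b) for c,b in big.items())
    n=4 if fz else 3
    r=minimize(cost,p0[:n],method="Nelder-Mead",options=dict(initial_simplex=np.array(p0[:n])+np.vstack([np.zeros(n),np.diag([.015,.015,.2,.005][:n])]),maxiter=120,xatol=1e-4,fatol=1e-4))
    return np.round(r.x,4),round(r.fun,3)
def near(c,t,P,tol=25):
    q=proj(c,P)[0][::-1];ds=[d for d in cut_out(c,t) if np.hypot(*(np.array(d["position"])-q))<tol]
    return min(ds,key=lambda d:np.hypot(*(np.array(d["position"])-q)))["region"] if ds else None
E
cat > m1.py <<'E'
from h import *
ims={c:viewer.capture(c) for c in("scene","top")}
dt=cut_out("top","dish0");ds=cut_out("scene","dish0")
for d in dt:
    g=ray("top",*d["position"],.035);col=ims["top"][d["region"]].mean(0)
    q=proj("scene",g)[0][::-1];m=min(ds,key=lambda e:np.hypot(*(e["position"]-q)))
    yaw=np.arctan2(g[1],g[0])
    if col.mean()<60: print("black",g.round(3));continue
    ms={"top":d["region"],"scene":m["region"]}
    for dy in(0,.5,-.5):print("dish",col.round(),fit(ms,[g[0],g[1],yaw+dy],.058,.064,0,.064),"radial",yaw.round(3))
for c in ims: cut_out(c,"prop")
P=ray("top",189,193,.08);print("prop g",P)
ms={c:near(c,"prop",P) for c in ims};print({c:m is not None and m.sum() for c,m in ms.items()})
for a in(.5,-.5,1.2):print(fit({c:m for c,m in ms.items() if m is not None},[P[0],P[1],a,0.],.12,.036,.062,.098,True))
T=ray("top",254,330,.02);ms={c:near(c,"tray",T,40) for c in ims};print("tray",fit({c:m for c,m in ms.items() if m is not None},[T[0],T[1],0],.13,.2,0,.045))
for t in("lever_grip","lift","glaze_pot","wood_rib","bowl","brush_mug","jar"):
    for c in ims:
        for d in cut_out(c,t)[:1]:
            print(t,c,round(d["p"],2),np.round(d["position"]),ray(c,*d["position"],.21 if t=="lever_grip" else .03).round(3))
# deck: pale pixels within lift region
hs={c:cv2.cvtColor(i,cv2.COLOR_RGB2HSV) for c,i in ims.items()}
L=ray("top",186,192,.06);print("deck guess",L)
dm={}
for c in ims:
    lo=proj(c,L)[0];w=np.zeros((384,512),bool);x,y=lo.astype(int);w[max(0,y-50):y+50,max(0,x-50):x+50]=1
    h=hs[c];m=w&(h[...,1]<90)&(h[...,2]>150)
    n,lab=cv2.connectedComponents(cv2.morphologyEx(m.astype(np.uint8),cv2.MORPH_CLOSE,np.ones((7,7))));
    k=np.bincount(lab[lab>0]).argmax();dm[c]=lab==k;print(c,dm[c].sum())
    b=ims[c].copy();b[dm[c]]=b[dm[c]]//2+[0,120,0];cv2.imwrite(f"pics/deck_{c}.png",cv2.resize(b[max(0,y-70):y+70,max(0,x-90):x+90,::-1],None,fx=3,fy=3))
print("deck",fit(dm,[L[0],L[1],0,0],.232,.232,.0615,.062,True))
E
python3 m1.py; cd pics; python3 -c "
import cv2,numpy as np
a=cv2.imread('deck_scene.png');b=cv2.imread('deck_top.png');h=max(a.shape[0],b.shape[0])
f=lambda i:cv2.copyMakeBorder(i,0,h-i.shape[0],0,0,cv2.BORDER_CONSTANT)
o=np.hstack([f(a),f(b)]);cv2.imwrite('deck.png',cv2.resize(o,(800,int(800*o.shape[0]/o.shape[1]))))"
```

```text
dish [174. 142. 116.] (array([ 0.6753, -0.225 ,  0.0044]), np.float64(0.154)) radial -0.32
dish [174. 142. 116.] (array([ 0.6761, -0.2246, -0.0113]), np.float64(0.155)) radial -0.32
dish [174. 142. 116.] (array([ 0.6759, -0.224 , -0.0086]), np.float64(0.154)) radial -0.32
dish [178. 145. 118.] (array([ 0.583 , -0.1545,  0.1164]), np.float64(0.145)) radial -0.249
dish [178. 145. 118.] (array([ 0.5829, -0.1548,  0.1354]), np.float64(0.142)) radial -0.249
dish [178. 145. 118.] (array([ 0.5836, -0.1544,  0.1289]), np.float64(0.146)) radial -0.249
black [ 0.692 -0.358  0.035]
dish [86. 82. 82.] (array([0.6421, 0.0089, 0.1739]), np.float64(1.664)) radial 0.021
dish [86. 82. 82.] (array([0.6401, 0.0041, 0.943 ]), np.float64(1.651)) radial 0.021
dish [86. 82. 82.] (array([ 0.6389, -0.0046, -0.1272]), np.float64(1.671)) radial 0.021
black [ 0.564 -0.305  0.035]
prop g [0.59384989 0.2054143  0.08      ]
{'scene': np.int64(366), 'top': np.int64(651)}
(array([ 5.922e-01,  2.151e-01, -8.486e-01, -2.000e-04]), np.float64(0.182))
(array([ 0.593 ,  0.2112, -0.8342,  0.0076]), np.float64(0.223))
(arr
[... 257 characters left out ...]
] [0.658 0.181 0.03 ]
lift top 0.88 [170. 204.] [0.663 0.183 0.03 ]
glaze_pot scene 0.94 [145. 246.] [0.4   0.235 0.03 ]
glaze_pot top 0.63 [251. 188.] [0.416 0.22  0.03 ]
wood_rib scene 0.57 [187. 220.] [0.431 0.026 0.03 ]
wood_rib top 0.94 [256. 247.] [0.402 0.045 0.03 ]
bowl scene 0.59 [116. 288.] [0.46  0.451 0.03 ]
bowl top 0.78 [232. 118.] [0.47  0.435 0.03 ]
brush_mug scene 0.7 [134. 326.] [0.631 0.445 0.03 ]
brush_mug top 0.65 [176. 122.] [0.641 0.436 0.03 ]
jar scene 0.59 [286. 268.] [ 0.766 -0.195  0.03 ]
jar top 0.58 [134. 331.] [ 0.783 -0.211  0.03 ]
deck guess [0.60667097 0.21225563 0.06      ]
scene 4350
top 5886
deck (array([0.5925, 0.2127, 0.0366, 0.0026]), np.float64(0.319))
```

View pics/deck.png

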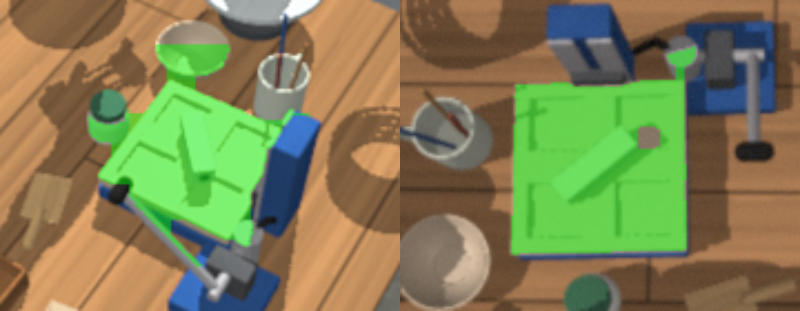

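```bash
cat > m2.py <<'E'
from h import *
ims={c:viewer.capture(c) for c in("scene","top")}
h=cv2.cvtColor(ims["top"],cv2.COLOR_RGB2HSV);L=[.6,.2125,.065]
big=np.kron(hullmask("top",box(.6,.2125,.02,.26,.26,.06,.065),1),1)
m=(big&(h[...,1]<90)&(h[...,2]>150)).astype(np.uint8)
m=cv2.morphologyEx(cv2.morphologyEx(m,cv2.MORPH_CLOSE,np.ones((9,9))),cv2.MORPH_OPEN,np.ones((15,15)))>0
D=fit({"top":m},[.6,.2125,.02],.232,.232,.0645,.065);print("deck",D);x,y,a=D[0]
def lines(c,b,P,col,s):
    q=[tuple(int(v) for v in (p-off)*s) for p in proj(c,P)];[cv2.line(b,q[i],q[(i+1)%len(q)],col,1) for i in range(len(q))]
def sq(x,y,a,l,w,z,o=(0,0)):
    return R.from_euler("z",a).apply([[o[0]+i*l/2,o[1]+j*w/2,0] for i,j in((1,1),(1,-1),(-1,-1),(-1,1))])+[x,y,z]
out=[]
for c in("scene","top"):
    q=proj(c,[[.6,.0,.05]])[0];s=4;off=np.array([q[0]-100 if c=="scene" else q[0]-95,q[1]-70 if c=="scene" else q[1]-60]).round().astype(int)
    b=cv2.resize(ims[c][off[1]:off[1]+190 if c=="scene" else off[1]+110,off[0]:off[0]+200,::-1],None,fx=s,fy=s,interpolation=cv2.INTER_CUBIC)
    lines(c,b,sq(x,y,a,.232,.232,.065),(0,255,0),s)
    for i in(-1,1):
        for j in(-1,1): lines(c,b,sq(x,y,a,.074,.074,.065,(i*.059,j*.059)),(255,0,0),s)
    for d in((.6758,-.2245,-.005),(.583,-.1546,.127)):
        for z in(0,.064):lines(c,b,sq(*d,.058,.064,z),(0,0,255),s)
    for z in(.063,.1):lines(c,b,sq(.5922,.2151,-.8486,.12,.036,z),(255,0,255),s)
    lines(c,b,sq(.4171,-.197,.0083,.13,.2,.045),(0,255,255),s)
    cv2.imwrite(f"pics/ov_{c}.png",b if b.shape[0]<=600 else cv2.resize(b,None,fx=600/b.shape[0],fy=600/b.shape[0]))
E
python3 m2.py
```

```text
deck (array([0.5926, 0.2136, 0.0344]), np.float64(0.023))
```

View pics/ov_scene.png

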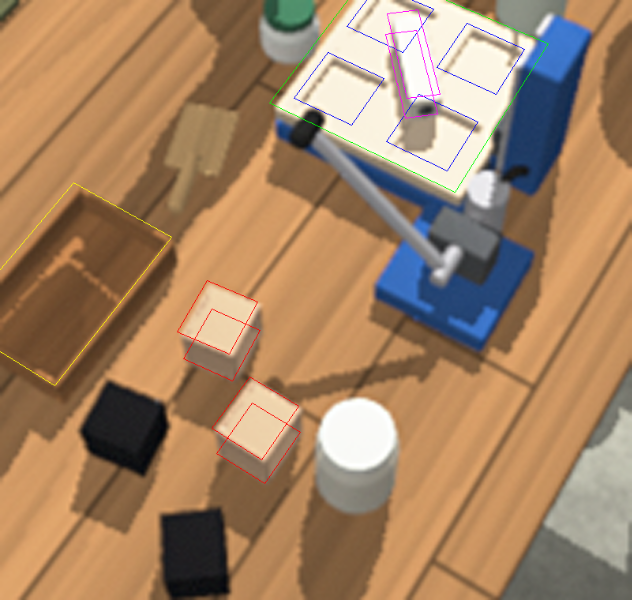

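View pics/ov_top.png

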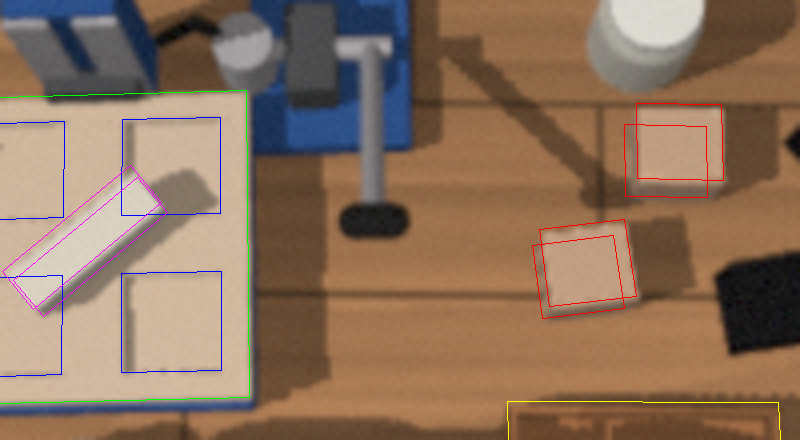

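The overlays match to about 2 mm, apart from a half-pixel drawing offset. I'll zoom in on the dishes to check which way the open side faces.

```bash
python3 - <<'E'
from h import *
o=[]
for c in("scene","top"):
    im=viewer.capture(c);q=proj(c,[[.62,-.19,.03]])[0].astype(int)
    p=im[q[1]-28:q[1]+28,q[0]-37:q[0]+37,::-1];p=np.clip((p.astype(float)-40)*1.4,0,255).astype(np.uint8)
    o.append(cv2.resize(p,(400,303),interpolation=cv2.INTER_CUBIC))
cv2.imwrite("pics/z.png",np.hstack(o))
E
```

```text
(no output)
```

View pics/z.png

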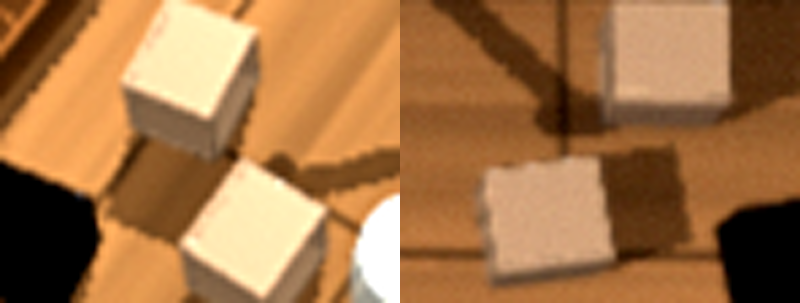

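Request:
apply_moves([
  [[0.2, -0.25, 0.1, 0, 0, 0], [0.4, -0.5, 0.2, 0, 0, 0], [0.6, -0.75, 0.3, 0, 0, 0], [0.8, -1, 0.4, 0, 0, 0], [0.9, -1, 0.4, 0, 0, 0], [1, -1, 0.4, 0, 0, 0], [1, -1, 0.4, 0, 0, 0], [1, -1, 0.4, 0, 0, 0]],
], grip=1)

```text
time_s: 2.77
position: [0.3894, 0.4273, 0.2988]
eef_rot: [0.196, 0.981, 0.0, -0.0]
wrist_force: [0.7, 0.4, -0.1]
gripper_width: 0.0884
grasp_force: 0.0
```

The left crop is from the scene camera and the right one from the top. Both dishes look closed on top and toward the robot, and their darker +x face is consistent with openings facing away. Now I go above the prop.

Request:
apply_moves([
  [[0.2, -0.2, 0, 0, 0, -0.1], [0.4, -0.4, 0, 0, 0, -0.2], [0.6, -0.6, 0, 0, 0, -0.3], [0.75, -0.75, 0, 0, 0, -0.4], [0.75, -0.75, 0, 0, 0, -0.5], [0.75, -0.75, 0, 0, 0, -0.58], [0.75, -0.75, 0, 0, 0, -0.58], [0.75, -0.75, 0, 0, 0, -0.58]],
], grip=0.3)

```text
time_s: 3.43
position: [0.4994, 0.317, 0.2984]
eef_rot: [0.409, 0.913, -0.0, -0.001]
wrist_force: [-0.1, 0.6, -1.0]
gripper_width: 0.0573
grasp_force: 0.0
```

Request:
apply_moves([
  [[0.2, -0.2, -0.1, 0, 0, 0], [0.4, -0.4, -0.3, 0, 0, 0], [0.6, -0.65, -0.5, 0, 0, 0], [0.6, -0.67, -0.7, 0, 0, 0], [0.6, -0.67, -0.7, 0, 0, 0], [0.6, -0.67, -0.7, 0, 0, 0], [0.6, -0.67, -0.7, 0, 0, 0], [0.6, -0.67, -0.7, 0, 0, 0]],
])

```text
time_s: 4.1
position: [0.5906, 0.2183, 0.1954]
eef_rot: [0.409, 0.912, 0.002, 0.0]
wrist_force: [0.1, 0.6, 0.5]
gripper_width: 0.0576
grasp_force: 0.0
```

```bash
python3 - <<'E'
from h import *
s=robot.state();print({k:np.round(s[k],3) for k in("qpos","position","eef_rot","gripper_width")})
ims={c:viewer.capture(c) for c in("scene","top")}
o=[]
for c in ims:
    q=proj(c,[[.6,.2,.1]])[0].astype(int)
    b=ims[c][q[1]-75:q[1]+75,q[0]-50:q[0]+50,::-1];b=cv2.resize(b,(400,600),interpolation=cv2.INTER_CUBIC)
    for P in(s["position"],):
        u=(proj(c,P)[0]-q+[50,75]+.5)*4;cv2.circle(b,tuple(u.astype(int)),4,(0,0,255),1)
    o.append(b)
cv2.imwrite("pics/p1.png",np.hstack(o))
E
```

```text
{'qpos': array([-0.372,  0.742, -0.097,  1.6  ,  0.088,  0.802,  0.222]), 'position': array([0.591, 0.218, 0.195]), 'eef_rot': array([0.409, 0.912, 0.002, 0.   ]), 'gripper_width': np.float64(0.058)}
```

View pics/p1.png

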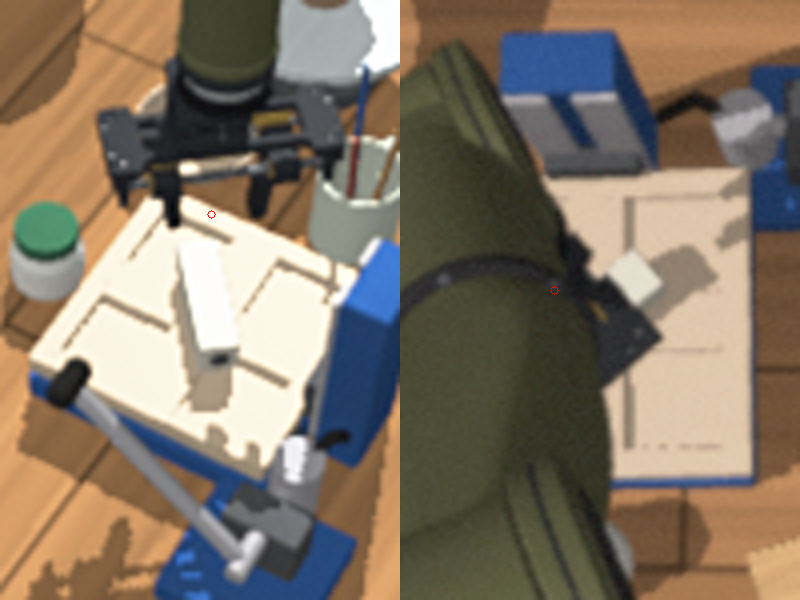

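The scene view (left) shows the fingertips at (172,222) and (258,212), straddling the TCP marker. The prop lies below with ends at (195,240) and (222,358). Next: descend, grip and lift.

Request:
apply_moves([
  [[0, 0, -0.2, 0, 0, 0], [0, 0, -0.4, 0, 0, 0], [0, 0, -0.6, 0, 0, 0], [0, 0, -0.75, 0, 0, 0], [0, 0, -0.81, 0, 0, 0], [0, 0, -0.81, 0, 0, 0], [0, 0, -0.81, 0, 0, 0], [0, 0, -0.81, 0, 0, 0]],
])

```text
time_s: 4.87
position: [0.5925, 0.2157, 0.0743]
eef_rot: [0.411, 0.912, 0.001, 0.001]
wrist_force: [0.1, -0.1, -0.8]
gripper_width: 0.0573
grasp_force: 0.0
```

Request:
apply_moves([
  [[0, 0, 0, 0, 0, 0], [0, 0, 0, 0, 0, 0], [0, 0, 0, 0, 0, 0], [0, 0, 0, 0, 0, 0], [0, 0, 0, 0, 0, 0], [0, 0, 0, 0, 0, 0], [0, 0, 0, 0, 0, 0], [0, 0, 0, 0, 0, 0]],
], grip=-1, newtons=30)

```text
time_s: 5.53
position: [0.592, 0.2152, 0.0732]
eef_rot: [0.411, 0.912, 0.001, 0.001]
wrist_force: [0.3, 1.0, 5.4]
gripper_width: 0.0358
grasp_force: 30.0
```

Request:
apply_moves([
  [[0, 0, 0.15, 0, 0, 0], [0, 0, 0.3, 0, 0, 0], [0, 0, 0.5, 0, 0, 0], [0, 0, 0.7, 0, 0, 0], [0, 0, 0.9, 0, 0, 0], [0, 0, 1, 0, 0, 0], [0, 0, 1, 0, 0, 0], [0, 0, 1, 0, 0, 0]],
])

```text
time_s: 6.2
position: [0.5906, 0.2143, 0.2217]
eef_rot: [0.411, 0.912, -0.0, -0.0]
wrist_force: [-0.6, 0.4, -3.9]
gripper_width: 0.0356
grasp_force: 30.0
```

Request:
apply_moves([
  [[-0.2, 0, 0.1, 0, 0, -0.1], [-0.4, -0.1, 0.2, 0, 0, -0.25], [-0.6, -0.2, 0.3, 0, 0, -0.4], [-0.8, -0.3, 0.3, 0, 0, -0.55], [-1, -0.4, 0.3, 0, 0, -0.7], [-1, -0.4, 0.3, 0, 0, -0.85], [-1, -0.4, 0.3, 0, 0, -0.91], [-1, -0.4, 0.3, 0, 0, -0.91]],
])

```text
time_s: 6.87
position: [0.4393, 0.1539, 0.2656]
eef_rot: [0.704, 0.71, -0.002, -0.001]
wrist_force: [0.1, 0.1, -3.9]
gripper_width: 0.0357
grasp_force: 30.0
```

Request:
apply_moves([
  [[0, -0.2, 0, 0, 0, 0], [0, -0.4, 0, 0, 0, 0], [0, -0.6, 0, 0, 0, 0], [-0.1, -0.8, 0, 0, 0, 0], [-0.16, -1, 0, 0, 0, 0], [-0.16, -1, 0, 0, 0, 0], [-0.16, -1, 0, 0, 0, 0], [-0.16, -1, 0, 0, 0, 0]],
])

```text
time_s: 7.53
position: [0.4172, 0.0051, 0.2665]
eef_rot: [0.704, 0.711, -0.0, -0.0]
wrist_force: [-0.4, 0.2, -3.0]
gripper_width: 0.0357
grasp_force: 30.0
```

Request:
apply_moves([
  [[0, -0.2, 0, 0, 0, 0], [0, -0.4, 0, 0, 0, 0], [0, -0.6, 0, 0, 0, 0], [0, -0.8, 0, 0, 0, 0], [0, -1, 0, 0, 0, 0], [0, -1, 0, 0, 0, 0], [0, -1, 0, 0, 0, 0], [0, -1, 0, 0, 0, 0]],
])

```text
time_s: 8.2
position: [0.4177, -0.1437, 0.2667]
eef_rot: [0.703, 0.711, 0.0, -0.001]
wrist_force: [0.0, 0.4, -2.9]
gripper_width: 0.0358
grasp_force: 30.0
```

Request:
apply_moves([
  [[0, -0.2, -0.2, 0, 0, 0], [0, -0.34, -0.4, 0, 0, 0], [0, -0.34, -0.6, 0, 0, 0], [0, -0.34, -0.8, 0, 0, 0], [0, -0.34, -1, 0, 0, 0], [0, -0.34, -1, 0, 0, 0], [0, -0.34, -1, 0, 0, 0], [0, -0.34, -1, 0, 0, 0]],
])

```text
time_s: 8.87
position: [0.4183, -0.1955, 0.1183]
eef_rot: [0.703, 0.711, 0.001, 0.001]
wrist_force: [0.8, 0.5, -4.4]
gripper_width: 0.0357
grasp_force: 30.0
```

```bash
python3 - <<'E'
from h import *
s=robot.state();print({k:np.round(s[k],4) for k in("qpos","position","eef_rot","gripper_width","wrist_force")})
print(2*np.degrees(np.arctan2(s["eef_rot"][1],s["eef_rot"][0]))-90)
E
```

```text
{'qpos': array([ 0.3158,  0.7061,  0.035 ,  2.1619, -0.086 ,  0.2733,  0.4363]), 'position': array([ 0.4183, -0.1955,  0.1183]), 'eef_rot': array([7.032e-01, 7.110e-01, 6.000e-04, 6.000e-04]), 'gripper_width': np.float64(0.0357), 'wrist_force': array([ 0.8176,  0.4686, -4.3668])}
0.6306102230376496
```

Request:
apply_moves([
  [[0, 0, -0.15, 0, 0, 0], [0, 0, -0.3, 0, 0, 0], [0, 0, -0.45, 0, 0, 0], [0, 0, -0.57, 0, 0, 0], [0, 0, -0.62, 0, 0, 0], [0, 0, -0.66, 0, 0, 0], [0, 0, -0.67, 0, 0, 0], [0, 0, -0.67, 0, 0, 0]],
])

```text
time_s: 9.53
position: [0.4201, -0.1975, 0.0192]
eef_rot: [0.704, 0.71, -0.0, -0.0]
wrist_force: [-0.5, 0.4, -3.2]
gripper_width: 0.0359
grasp_force: 30.0
```

Request:
apply_moves([
  [[0, 0, 0, 0, 0, 0], [0, 0, 0, 0, 0, 0], [0, 0, 0, 0, 0, 0], [0, 0, 0, 0, 0, 0], [0, 0, 0, 0, 0, 0], [0, 0, 0, 0, 0, 0], [0, 0, 0, 0, 0, 0], [0, 0, 0, 0, 0, 0]],
], grip=0.3)

```text
time_s: 10.2
position: [0.4187, -0.1971, 0.0182]
eef_rot: [0.704, 0.71, -0.001, -0.002]
wrist_force: [0.1, -0.2, 0.3]
gripper_width: 0.0572
grasp_force: 0.0
```

Request:
apply_moves([
  [[0, 0, 0.2, 0, 0, 0], [0, 0, 0.4, 0, 0, 0], [0, 0, 0.6, 0, 0, 0], [0, 0, 0.8, 0, 0, 0], [0, 0, 1, 0, 0, 0], [0, 0, 1, 0, 0, 0], [0, 0, 1, 0, 0, 0], [0, 0, 1, 0, 0, 0]],
])

```text
time_s: 10.87
position: [0.4184, -0.1969, 0.1678]
eef_rot: [0.704, 0.71, -0.001, -0.002]
wrist_force: [0.2, 0.7, -0.6]
gripper_width: 0.0574
grasp_force: 0.0
```

Request:
apply_moves([
  [[0, 0, 0.2, 0, 0, 0], [0, 0, 0.4, 0, 0, 0], [0, 0, 0.6, 0, 0, 0], [0, 0, 0.8, 0, 0, 0], [0, 0, 1, 0, 0, 0], [0, 0, 1, 0, 0, 0], [0, 0, 1, 0, 0, 0], [0, 0, 1, 0, 0, 0]],
])

```text
time_s: 11.53
position: [0.4179, -0.1966, 0.3164]
eef_rot: [0.704, 0.71, -0.001, -0.003]
wrist_force: [-0.2, -0.4, -0.7]
gripper_width: 0.0573
grasp_force: 0.0
```

```bash
python3 - <<'E'
from h import *
s=robot.state();print({k:np.round(s[k],4) for k in("qpos","position","eef_rot")})
# simple kinematic model check: z-y-z-y-z-y-z with offsets, from logged states
Q=np.array([[-1.145,.69,-.195,1.566,.157,.902,-.215],[-.372,.742,-.097,1.6,.088,.802,.222],[.3158,.7061,.035,2.1619,-.086,.2733,.4363],s["qpos"]])
P=np.array([[.238,.577,.238],[.591,.218,.195],[.4183,-.1955,.1183],s["position"]])
E=np.array([[.195,.981,-.001,0],[.409,.912,.002,0],[.7032,.711,.0006,.0006],s["eef_rot"]])
import itertools
for sg in itertools.product((1,-1),repeat=4):
  for a in(1,):
    def fk(q,L=None):
        r=R.from_euler("z",sg[0]*q[0])*R.from_euler("y",q[1]);r2=r*R.from_euler("z",sg[1]*q[2])*R.from_euler("y",q[3])
        r3=r2*R.from_euler("z",sg[2]*q[4])*R.from_euler("y",q[5]);r4=r3*R.from_euler("z",sg[3]*q[6])
        return r,r2,r3,r4
    F=[fk(q) for q in Q]
    rel=[(f[3].inv()*R.from_quat(e)) for f,e in zip(F,E)]
    err=max((rel[0].inv()*x).magnitude() for x in rel)
    A=[];b=[]
    for f,p in zip(F,P):
        A.append(np.c_[[0,0,1],f[0].apply([0,0,1]),f[0].apply([1,0,0]),f[1].apply([0,0,1]),f[1].apply([1,0,0]),f[2].apply([0,0,1]),f[2].apply([1,0,0])]);b.append(p)
    A=np.vstack(A);b=np.hstack(b);x,*_=np.linalg.lstsq(A,b,rcond=None)
    if err<.2: print(sg,round(err,4),rel[0].as_euler("xyz").round(3),x.round(3),abs(A@x-b).max().round(4))
E
```

```text
{'qpos': array([ 0.2508,  0.3738,  0.1283,  1.9317, -0.0627,  0.8468,  0.4212]), 'position': array([ 0.4179, -0.1966,  0.3164]), 'eef_rot': array([ 0.7039,  0.7103, -0.0013, -0.0032])}
(-1, -1, -1, -1) 0.0028 [ 1.000e-03 -1.000e-03  1.572e+00] [-2.1234e+01  9.3200e-01 -2.7900e-01  2.9500e-01 -3.0000e-02 -2.0742e+01
  6.0000e-03] 0.0349
```

```bash
cat >> h.py <<'E'
def ori(q):
    r=R.identity()
    for i,v in enumerate(q): r=r*(R.from_euler("z",-v) if i%2==0 else R.from_euler("y",v))
    return r*R.from_euler("z",np.pi/2)
def turn(Ra,Rb): return (Rb*Ra.inv()).as_rotvec()/np.radians(45)
def log():
    s=robot.state();open("log.txt","a").write(" ".join(f"{v:.5f}" for v in np.r_[s["qpos"],s["position"],s["eef_rot"]])+"\n");return s
E
python3 - <<'E'
from h import *
s=log();q=s["qpos"].copy();cur=R.from_quat(s["eef_rot"]);print((ori(q)*cur.inv()).magnitude())
qb=q.copy();qb[3]=2.62-qb[1]
for j5,j7 in((.35,.2),(.75,-.1),(1.2,-.4),(1.7,-.7),(2.2,-1.0),(2.7,-1.3),(3.14,-1.57)):
    qb[4:]=[j5,.45,j7];o=ori(qb);print(j5,turn(cur,o).round(3),"dir",o.apply([0,0,1]).round(2));cur=o
E
```

```text
5.857590362260034e-16
0.35 [-0.283 -0.015  0.17 ] dir [ 0.02 -0.22 -0.98]
0.75 [-0.221 -0.003  0.076] dir [ 0.04 -0.38 -0.92]
1.2 [-0.229 -0.051  0.157] dir [ 0.13 -0.53 -0.84]
1.7 [-0.208 -0.084  0.25 ] dir [ 0.3  -0.62 -0.73]
2.2 [-0.138 -0.098  0.29 ] dir [ 0.49 -0.6  -0.63]
2.7 [-0.066 -0.072  0.321] dir [ 0.66 -0.48 -0.57]
3.14 [-0.006 -0.018  0.291] dir [ 0.76 -0.32 -0.56]
```

Request:
apply_moves([
  [[0.1, 0, 0, -0.09, -0.01, 0.05], [0.2, 0, 0, -0.19, -0.02, 0.1], [0.3, 0, 0, -0.28, -0.02, 0.16], [0.4, 0, 0, -0.4, -0.03, 0.2], [0.5, 0, 0, -0.5, -0.03, 0.26], [0.6, 0, 0, -0.62, -0.05, 0.33], [0.7, 0, 0, -0.73, -0.07, 0.4], [0.7, 0, 0, -0.73, -0.07, 0.4]],
], grip=1)

```text
time_s: 12.2
position: [0.525, -0.1914, 0.3138]
eef_rot: [0.552, 0.785, -0.183, 0.215]
wrist_force: [1.2, 1.1, 0.1]
gripper_width: 0.088
grasp_force: 0.0
```

```bash
python3 - <<'E'
from h import *
s=log();q=s["qpos"].copy();cur=R.from_quat(s["eef_rot"]);print(q.round(3),s["position"].round(3))
qb=q.copy();print(cur.apply([0,0,1]).round(2))
for f in(2.4,q[1]+q[3]):
  c=cur
  for j5,j7 in((2.2,-1.0),(3.14,-1.57)):
    qb[3]=f-qb[1]+(.2);qb[4:]=[j5,.5,j7];o=ori(qb);print(f,j5,turn(c,o).round(3),"dir",o.apply([0,0,1]).round(2));c=o
E
```

```text
[-0.331  0.503  0.431  1.977  0.616  0.62  -0.112] [ 0.525 -0.191  0.314]
[ 0.14 -0.52 -0.84]
2.4 2.2 [-0.587 -0.264  0.919] dir [ 0.69 -0.53 -0.49]
2.4 3.14 [-0.046 -0.025  0.65 ] dir [ 0.88 -0.14 -0.46]
2.4800563534525377 2.2 [-0.547 -0.168  0.919] dir [ 0.64 -0.54 -0.54]
2.4800563534525377 3.14 [ 0.004 -0.027  0.652] dir [ 0.84 -0.15 -0.53]
```

Request:
apply_moves([
  [[0, 0, 0, -0.07, -0.02, 0.11], [0, 0, 0, -0.14, -0.05, 0.24], [0, 0, 0, -0.21, -0.07, 0.36], [0, 0, 0, -0.28, -0.1, 0.48], [0, 0, 0, -0.35, -0.12, 0.6], [0, 0, 0, -0.42, -0.15, 0.75], [0, 0, 0, -0.5, -0.17, 0.9], [0, 0, 0, -0.5, -0.17, 0.9]],
])

```text
time_s: 12.87
position: [0.52, -0.2027, 0.3174]
eef_rot: [0.33, 0.844, -0.221, 0.36]
wrist_force: [-0.7, -1.7, -0.1]
gripper_width: 0.0883
grasp_force: 0.0
```

```bash
cat > nxt.py <<'E'
from h import *
s=log();q=s["qpos"].copy();cur=R.from_quat(s["eef_rot"]);print(q.round(3),s["position"].round(3))
print("toolz",cur.apply([0,0,1]).round(2),"y",cur.apply([0,1,0]).round(2))
def tgt(yaw,dep): # tool z along yaw, dep below horizontal; closing axis horizontal, both signs
    z=np.array([np.cos(yaw)*np.cos(dep),np.sin(yaw)*np.cos(dep),-np.sin(dep)]);y=np.array([-np.sin(yaw),np.cos(yaw),0])
    return [R.from_matrix(np.c_[np.cross(k*y,z),k*y,z]) for k in(1,-1)]
if __name__=="__main__":
    import sys
    yaw,dep=float(sys.argv[1]),float(sys.argv[2])
    for k,t in zip((1,-1),tgt(yaw,np.radians(dep))): print("k",k,turn(cur,t).round(3), (turn(cur,t)**2).sum()**.5*45)
E
python3 nxt.py 0 45
```

```text
[-0.477  0.527  0.568  2.355  2.031  0.465 -1.184] [ 0.52  -0.203  0.317]
toolz [ 0.46 -0.61 -0.64] y [ 0.72  0.68 -0.13]
k 1 [0.203 0.025 1.021] 46.84938181510533
k -1 [ 2.308 -1.163 -2.26 ] 154.4861508481968
```

Request:
apply_moves([
  [[0, 0, 0, 0.02, 0, 0.12], [0, 0.05, 0, 0.05, 0, 0.25], [0, 0.1, 0, 0.08, 0, 0.38], [0, 0.15, 0, 0.1, 0.01, 0.51], [0, 0.2, 0, 0.13, 0.01, 0.64], [0, 0.25, 0, 0.16, 0.02, 0.77], [0, 0.3, 0, 0.18, 0.02, 0.9], [0, 0.33, 0, 0.2, 0.02, 1]],
])

```text
time_s: 13.53
position: [0.5189, -0.1538, 0.3177]
eef_rot: [0.008, 0.924, -0.003, 0.383]
wrist_force: [0.9, 0.7, -0.4]
gripper_width: 0.0882
grasp_force: 0.0
```

```bash
python3 nxt.py 0.127 45; python3 - <<'E'
from h import *
# identify geometry from log (+ earlier rows)
D=np.loadtxt("log.txt");D=np.vstack([D,[-1.145,.69,-.195,1.566,.157,.902,-.215,.238,.577,.238,.195,.981,-.001,0],[-.372,.742,-.097,1.6,.088,.802,.222,.591,.218,.195,.409,.912,.002,0],[.3158,.7061,.035,2.1619,-.086,.2733,.4363,.4183,-.1955,.1183,.7032,.711,.0006,.0006]])
def cols(q):
    r=R.identity();o=[np.array([0,0,1.])]
    for i,v in enumerate(q[:6]):
        r=r*(R.from_euler("z",-v) if i%2==0 else R.from_euler("y",v))
        if i>0: o+= [r.apply([1,0,0])]
        if i in(1,3,5): o+=[r.apply([0,0,1])]
    return np.array(o).T
A=np.vstack([cols(d[:7]) for d in D]);b=D[:,7:10].ravel();A2=A
x,res,rk,sv=np.linalg.lstsq(A2,b,rcond=1e-3);print(x.round(3),rk,abs(A2@x-b).reshape(-1,3).max(1).round(4))
E
```

```text
[ 0.533  0.375 -0.271  2.414  3.436  0.409 -1.586] [ 0.519 -0.154  0.318]
toolz [ 0.71 -0.01 -0.71] y [0.02 1.   0.  ]
k 1 [-0.002  0.002  0.182] 8.209182123134873
k -1 [ 2.738  0.153 -2.731] 174.15101281301963
[ 0.569  0.111  0.562 -0.159  0.045  0.34  -0.051 -0.038  0.586] 9 [0.057  0.0101 0.0193 0.0358 0.03   0.0374 0.0393]
```

Request:
apply_moves([
  [[0, 0, -0.1, 0, 0, 0.09], [0, 0, -0.3, 0, 0, 0.18], [-0.05, -0.03, -0.5, 0, 0, 0.18], [-0.1, -0.06, -0.7, 0, 0, 0.18], [-0.1, -0.06, -0.9, 0, 0, 0.18], [-0.1, -0.06, -0.9, 0, 0, 0.18], [-0.1, -0.06, -0.9, 0, 0, 0.18], [-0.1, -0.06, -0.9, 0, 0, 0.18]],
])

```text
time_s: 14.2
position: [0.5056, -0.1617, 0.1843]
eef_rot: [-0.057, 0.921, 0.024, 0.384]
wrist_force: [0.2, -0.8, 0.7]
gripper_width: 0.0882
grasp_force: 0.0
```

```bash
python3 nxt.py 0.127 45; python3 - <<'E'
from h import *
s=robot.state()
o=[]
for c in("scene","top"):
    im=viewer.capture(c)
    for d in cut_out(c,"dish0"): print(c,round(d["p"],2),np.round(d["position"]),ray(c,*d["position"],.035).round(3),im[d["region"]].mean(0).round(),d["region"].sum())
    q=proj(c,[[.57,-.19,.05]])[0].astype(int)
    b=cv2.resize(im[q[1]-65:q[1]+65,q[0]-50:q[0]+50,::-1],(400,520),interpolation=cv2.INTER_CUBIC)
    u=(proj(c,s["position"])[0]-q+[50,65]+.5)*4;cv2.circle(b,tuple(u.astype(int)),4,(0,0,255),1);o.append(b)
cv2.imwrite("pics/p2.png",np.hstack(o))
E
```

```text
[ 0.587  0.759 -0.202  2.538  3.519  0.856 -1.313] [ 0.506 -0.162  0.184]
toolz [ 0.7   0.09 -0.7 ] y [-0.12  0.99  0.  ]
k 1 [-0.001  0.004  0.004] 0.2781419645522148
k -1 [ 2.809  0.354 -2.821] 179.8565260529312
scene 0.78 [274. 198.] [ 0.562 -0.283  0.035] [37. 32. 31.] 605
scene 0.76 [247. 224.] [ 0.577 -0.161  0.035] [201. 174. 141.] 547
scene 0.72 [276. 239.] [ 0.675 -0.219  0.035] [204. 176. 143.] 577
scene 0.62 [317. 220.] [ 0.699 -0.356  0.035] [33. 31. 31.] 540
top 0.95 [162. 380.] [ 0.691 -0.357  0.035] [26. 23. 22.] 518
top 0.94 [195. 314.] [ 0.588 -0.154  0.035] [187. 153. 125.] 457
top 0.69 [192. 188.] [0.594 0.229 0.035] [198. 175. 151.] 6209
top 0.58 [206. 365.] [ 0.555 -0.307  0.035] [25. 23. 23.] 509
```

View pics/p2.png

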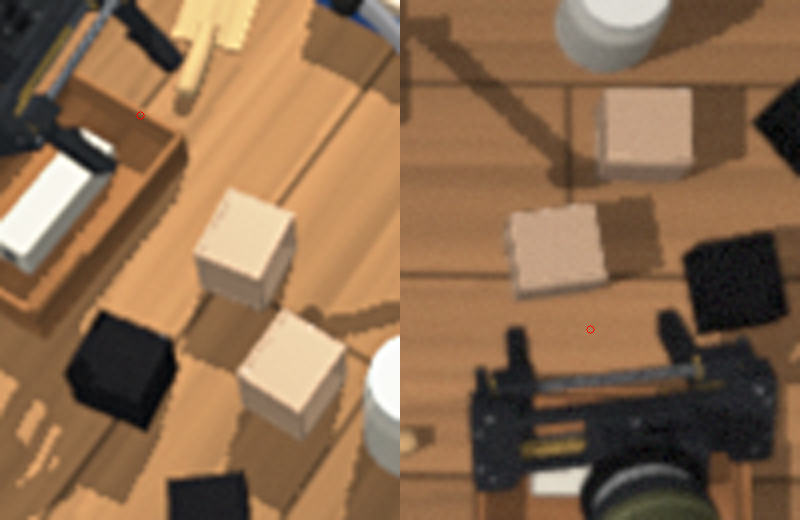

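The prop lies in the tray, at (60,200) in the left (scene) crop. The dishes haven't moved, but the black look-alike at (735,285) in the right (top) crop is close to the gripper's sweep. I'll measure the clearances.

```bash
python3 - <<'E'
from h import *
ms={c:cut_out(c,"dish0") for c in("scene","top") if viewer.capture(c) is not None}
bl=[]
for p0,yw in(([.56,-.305],.1),([.692,-.358],.7),([.676,-.2245],0),([.583,-.1546],.127)):
    m={c:min(ms[c],key=lambda d:np.hypot(*(d["position"]-proj(c,[*p0,.035])[0][::-1]))) for c in ms}
    f,e=fit({c:d["region"] for c,d in m.items()},[*p0,yw],.058,.064,0,.064);print(f,e);bl.append(f)
    print(box(*f,.058,.064,0,.064)[::2,:2].round(3).tolist())
# gripper body vs boxes: body = front at back b, half 37.5 x 93.5, length 120
def gap(c,yaw,dep,ret,others):
    d=np.array([np.cos(yaw)*np.cos(dep),np.sin(yaw)*np.cos(dep),-np.sin(dep)]);l=np.array([-np.sin(yaw),np.cos(yaw),0]);p=np.cross(l,d)
    g=np.array([*c,.032])-ret*d
    P=np.array([g-(.045+a)*d+b*l+e*p for a in np.linspace(0,.12,25) for b in np.linspace(-.0935,.0935,25) for e in np.linspace(-.0375,.0375,9)])
    out=[]
    for f in others:
        q=R.from_euler("z",-f[2]).apply(P-[f[0],f[1],0]);dd=np.maximum(abs(q)-[.029,.032,0],0);dd[:,2]=np.maximum(q[:,2]-.064,0);out.append(np.linalg.norm(dd,axis=1).min())
    return np.round(out,4),P[:,2].min().round(3)
for dep in(45,50,55,60,65):
    for ret in(.006,.012):
        print(dep,ret,"B",gap(bl[3][:2],bl[3][2],np.radians(dep),ret,[bl[0],bl[1],bl[2],bl[3]]),"A",gap(bl[2][:2],bl[2][2],np.radians(dep),ret,[bl[0],bl[1],bl[2]]))
E
```

```text
[ 0.5604 -0.2907  0.1075] 0.233
[[0.535, -0.326], [0.528, -0.262], [0.593, -0.319], [0.586, -0.256]]
[ 0.6919 -0.3586  0.7002] 0.167
[[0.69, -0.402], [0.649, -0.353], [0.735, -0.364], [0.693, -0.315]]
[ 0.6752 -0.2241  0.011 ] 0.115
[[0.647, -0.256], [0.646, -0.192], [0.705, -0.256], [0.704, -0.192]]
[ 0.5839 -0.1548  0.1272] 0.146
[[0.559, -0.19], [0.551, -0.127], [0.617, -0.183], [0.609, -0.119]]
45 0.006 B (array([0.0058, 0.1239, 0.0675, 0.0081]), np.float64(0.042)) A (array([0.    , 0.0296, 0.0081]), np.float64(0.042))
45 0.012 B (array([0.0058, 0.1272, 0.0732, 0.014 ]), np.float64(0.046)) A (array([0.    , 0.0343, 0.014 ]), np.float64(0.046))
50 0.006 B (array([0.0058, 0.1212, 0.063 , 0.008 ]), np.float64(0.047)) A (array([0.0064, 0.0285, 0.008 ]), np.float64(0.047))
50 0.012 B (array([0.0058, 0.1244, 0.0686, 0.0139]), np.float64(0.052)) A (array([0.0061, 0.0333, 0.0139]), np.float64(0.052))
55 0.006 B (array([0.0058, 0.1183, 0.0583, 0.0091]), np.float64(0.052)) A (array([0.0128, 0.0275, 0.0091]), np.float64(0.052))
55 0.012 B (array([0.0058, 0.1215, 0.0639, 0.0147]), np.float64(0.057)) A (array([0.0128, 0.0323, 0.0147]), np.float64(0.057))
60 0.006 B (array([0.0059, 0.1153, 0.0536, 0.0088]), np.float64(0.057)) A (array([0.019 , 0.0264, 0.0088]), np.float64(0.057))
60 0.012 B (array([0.0059, 0.1184, 0.0591, 0.0148]), np.float64(0.063)) A (array([0.0191, 0.0314, 0.0148]), np.float64(0.063))
65 0.006 B (array([0.006 , 0.1122, 0.0487, 0.0103]), np.float64(0.062)) A (array([0.0248, 0.0254, 0.0103]), np.float64(0.062))
65 0.012 B (array([0.0071, 0.1151, 0.0541, 0.0161]), np.float64(0.068)) A (array([0.0248, 0.0305, 0.0161]), np.float64(0.068))
```

Request:
apply_moves([
  [[0.03, 0, 0, -0.007, 0.055, 0], [0.07, 0.02, -0.1, -0.014, 0.11, 0], [0.1, 0.04, -0.2, -0.021, 0.165, 0], [0.13, 0.05, -0.3, -0.028, 0.22, 0], [0.15, 0.05, -0.4, -0.028, 0.22, 0], [0.15, 0.05, -0.5, -0.028, 0.22, 0], [0.15, 0.05, -0.5, -0.028, 0.22, 0], [0.15, 0.05, -0.5, -0.028, 0.22, 0]],
])

```text
time_s: 15.27
position: [0.5276, -0.1532, 0.1076]
eef_rot: [-0.059, 0.952, 0.02, 0.301]
wrist_force: [0.2, 0.6, -0.7]
gripper_width: 0.0882
grasp_force: 0.0
```

```bash
python3 nxt.py 0.127 55; python3 - <<'E'
from h import *
s=robot.state();print("to pick (units)",((np.array([.585,-.1505,.0265])-s["position"])/.15).round(3))
E
```

```text
[ 0.447  0.852 -0.144  2.406  3.425  0.675 -1.337] [ 0.528 -0.153  0.108]
toolz [ 0.57  0.07 -0.82] y [-0.12  0.99  0.  ]
k 1 [-0.002  0.001  0.002] 0.15128414225269443
k -1 [ 2.276  0.291 -3.273] 179.8650602310687
to pick (units) [ 0.382  0.018 -0.54 ]
```

Request:
apply_moves([
  [[0.06, 0, -0.09, 0, 0, 0], [0.13, 0, -0.18, 0, 0, 0], [0.19, 0.01, -0.27, 0, 0, 0], [0.26, 0.01, -0.36, 0, 0, 0], [0.32, 0.02, -0.45, 0, 0, 0], [0.38, 0.02, -0.54, 0, 0, 0], [0.38, 0.02, -0.54, 0, 0, 0], [0.38, 0.02, -0.54, 0, 0, 0]],
])

```text
time_s: 15.93
position: [0.5849, -0.1505, 0.0275]
eef_rot: [-0.059, 0.951, 0.019, 0.301]
wrist_force: [-1.0, 0.1, -0.1]
gripper_width: 0.0882
grasp_force: 0.0
```

Request:
apply_moves([
  [[0, 0, 0, 0, 0, 0], [0, 0, 0, 0, 0, 0], [0, 0, 0, 0, 0, 0], [0, 0, 0, 0, 0, 0], [0, 0, 0, 0, 0, 0], [0, 0, 0, 0, 0, 0], [0, 0, 0, 0, 0, 0], [0, 0, 0, 0, 0, 0]],
], grip=-1, newtons=25)

```text
time_s: 16.6
position: [0.5848, -0.1516, 0.0276]
eef_rot: [-0.059, 0.951, 0.018, 0.302]
wrist_force: [-3.2, -2.4, 5.9]
gripper_width: 0.0636
grasp_force: 25.0
```

Request:
apply_moves([
  [[0, 0, 0.1, 0, 0, 0], [0, 0, 0.2, 0, 0, 0], [0, 0, 0.3, 0, 0, 0], [-0.05, 0, 0.45, 0, 0, 0], [-0.1, 0, 0.6, 0, 0, 0], [-0.1, 0, 0.8, 0, 0, 0], [-0.1, 0, 1, 0, 0, 0], [-0.1, 0, 1, 0, 0, 0]],
])

```text
time_s: 17.27
position: [0.5714, -0.1507, 0.1819]
eef_rot: [-0.06, 0.95, 0.018, 0.304]
wrist_force: [-0.4, -0.0, -1.6]
gripper_width: 0.0639
grasp_force: 25.0
```

```bash
python3 nxt.py 0.0344 35
```

```text
[ 0.463  0.68  -0.23   2.265  3.448  0.374 -1.438] [ 0.571 -0.151  0.182]
toolz [ 0.58  0.07 -0.81] y [-0.13  0.99 -0.  ]
k 1 [ 0.038 -0.431 -0.114] 20.159798088356474
k -1 [-2.774 -0.219  2.755] 176.2279826073404
```

Request:
apply_moves([
  [[0, 0, 0.2, -0.09, -0.01, 0.09], [0, 0, 0.4, -0.19, -0.02, 0.19], [-0.1, 0, 0.6, -0.29, -0.02, 0.29], [-0.2, 0, 0.8, -0.39, -0.03, 0.39], [-0.3, 0, 0.9, -0.49, -0.04, 0.49], [-0.33, 0, 0.9, -0.59, -0.05, 0.59], [-0.33, 0, 0.9, -0.69, -0.055, 0.69], [-0.33, 0, 0.9, -0.69, -0.055, 0.69]],
])

```text
time_s: 17.93
position: [0.5188, -0.1492, 0.3108]
eef_rot: [-0.389, 0.865, -0.155, 0.277]
wrist_force: [0.0, 0.5, -2.5]
gripper_width: 0.064
grasp_force: 25.0
```

Request:
apply_moves([
  [[0, 0.1, 0, -0.09, -0.01, 0.09], [0, 0.25, 0, -0.19, -0.02, 0.19], [0, 0.4, 0, -0.29, -0.02, 0.29], [0, 0.55, 0, -0.39, -0.03, 0.39], [0, 0.7, 0, -0.49, -0.04, 0.49], [0, 0.85, 0, -0.59, -0.05, 0.59], [0, 1, 0, -0.69, -0.055, 0.69], [0, 1, 0, -0.69, -0.055, 0.69]],
])

```text
time_s: 18.6
position: [0.5202, 0.0077, 0.3094]
eef_rot: [0.664, -0.648, 0.305, -0.215]
wrist_force: [0.1, 1.0, -2.9]
gripper_width: 0.064
grasp_force: 25.0
```

```bash
python3 nxt.py 0.0344 35
```

```text
[-0.776  0.46   0.755  2.512  3.293  0.463 -0.332] [0.52  0.008 0.309]
toolz [ 0.68 -0.11 -0.72] y [-0.73 -0.07 -0.68]
k 1 [ 1.654 -0.28  -1.248] 94.06881582172164
k -1 [-1.377 -0.126  1.371] 87.6133941525093
```

Request:
apply_moves([
  [[0.05, 0.15, 0, -0.09, -0.01, 0.09], [0.1, 0.3, 0, -0.19, -0.02, 0.19], [0.15, 0.45, 0, -0.29, -0.02, 0.29], [0.2, 0.6, 0, -0.39, -0.03, 0.39], [0.25, 0.75, 0, -0.49, -0.04, 0.49], [0.3, 0.9, 0, -0.59, -0.05, 0.59], [0.33, 1, 0, -0.69, -0.06, 0.69], [0.33, 1, 0, -0.69, -0.06, 0.69]],
])

```text
time_s: 19.27
position: [0.5706, 0.1538, 0.3092]
eef_rot: [0.835, -0.342, 0.414, -0.122]
wrist_force: [0.5, 1.3, -3.4]
gripper_width: 0.064
grasp_force: 25.0
```

Request:
apply_moves([
  [[0, 0.15, 0, -0.09, -0.01, 0.09], [0, 0.3, 0, -0.19, -0.02, 0.19], [0, 0.45, 0, -0.29, -0.02, 0.29], [0, 0.6, 0, -0.39, -0.03, 0.39], [0, 0.75, 0, -0.49, -0.04, 0.49], [0, 0.8, 0, -0.59, -0.05, 0.59], [0, 0.8, 0, -0.69, -0.06, 0.68], [0, 0.8, 0, -0.69, -0.06, 0.68]],
])

```text
time_s: 19.93
position: [0.5696, 0.268, 0.3096]
eef_rot: [0.886, 0.008, 0.463, -0.008]
wrist_force: [1.0, -1.0, -2.1]
gripper_width: 0.064
grasp_force: 25.0
```

```bash
python3 nxt.py 0.0344 35; python3 - <<'E'
from h import *
s=robot.state()
# where is the held dish? tool-frame dish centre ~ TCP - 6.7mm along tool z
d=R.from_quat(s["eef_rot"]).apply([0,0,1]);print("dish centre",(s["position"]-.0067*d).round(4))
o=[]
for c in("scene","top"):
    im=viewer.capture(c);q=proj(c,s["position"])[0].astype(int)
    b=cv2.resize(im[q[1]-50:q[1]+50,q[0]-50:q[0]+50,::-1],(400,400),interpolation=cv2.INTER_CUBIC)
    o.append(b)
cv2.imwrite("pics/p3.png",np.hstack(o))
E
```

```text
[-1.425  0.889  1.168  2.321  3.496  0.52   0.386] [0.57  0.268 0.31 ]
toolz [ 0.82  0.02 -0.57] y [ 0.02 -1.   -0.01]
k 1 [ 3.265  0.1   -2.281] 179.27305235849178
k -1 [-0.009  0.003  0.015] 0.8173512994610076
dish centre [0.5641 0.2678 0.3134]
```

View pics/p3.png

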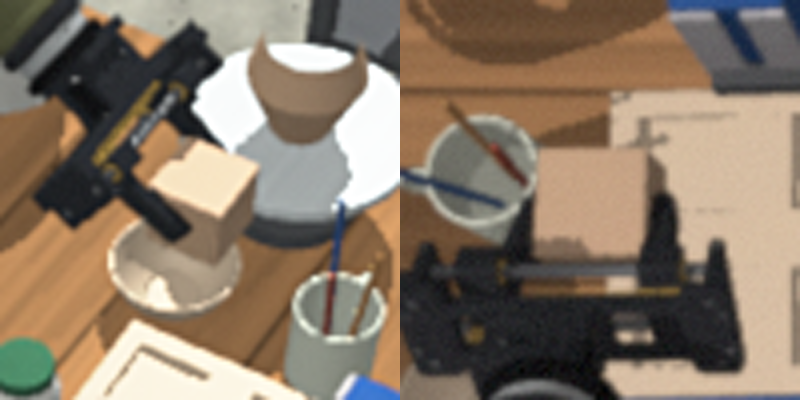

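The held dish is level with its foot up (left crop, near (200,190)), so it is rim-down as wanted. Now I hover over the far-left pocket.

Request:
apply_moves([
  [[0.15, 0, 0, 0, 0, 0], [0.3, 0.02, -0.1, 0, 0, 0], [0.45, 0.04, -0.25, 0, 0, 0], [0.56, 0.04, -0.4, 0, 0, 0], [0.56, 0.04, -0.6, 0, 0, 0], [0.56, 0.04, -0.8, 0, 0, 0], [0.56, 0.04, -1, 0, 0, 0], [0.56, 0.04, -1, 0, 0, 0]],
])

```text
time_s: 20.7
position: [0.6517, 0.2745, 0.1528]
eef_rot: [0.888, 0.009, 0.459, -0.008]
wrist_force: [-0.8, -0.6, -4.2]
gripper_width: 0.0637
grasp_force: 25.0
```

Request:
apply_moves([
  [[0, 0, 0, 0, 0, 0], [0, 0, 0, 0, 0, 0], [0, 0, 0, 0, 0, 0], [0, 0, 0, 0, 0, 0], [0, 0, 0, 0, 0, 0], [0, 0, 0, 0, 0, 0], [0, 0, 0, 0, 0, 0], [0, 0, 0, 0, 0, 0]],
])

```text
time_s: 21.37
position: [0.6541, 0.2756, 0.1623]
eef_rot: [0.885, 0.009, 0.465, -0.01]
wrist_force: [-0.3, 0.4, -2.5]
gripper_width: 0.064
grasp_force: 25.0
```

```bash
python3 nxt.py 0.0344 35; cat > hov.py <<'E'
from h import *
import sys
s=robot.state();print(s["position"].round(4));ims={}
ex=np.array(s["position"])+[-.0044,0,.0028]
o=[];ms={}
for c in("scene","top"):
    im=viewer.capture(c);q=proj(c,ex)[0][::-1]
    ds=[d for d in cut_out(c,"dish0") if np.hypot(*(d["position"]-q))<20]
    print(c,q.round(),[(round(d["p"],2),np.round(d["position"],1),d["region"].sum()) for d in ds])
    if ds: ms[c]=ds[0]["region"]
    q=proj(c,ex)[0].astype(int);b=cv2.resize(im[q[1]-50:q[1]+50,q[0]-50:q[0]+50,::-1],(400,400),interpolation=cv2.INTER_CUBIC)
    D=(.5926,.2136,.0344)
    P=R.from_euler("z",.0344).apply([[k*.059+i*.037,j0*.059+j*.037,0] for k in(1,-1) for j0 in(1,) for i,j in((1,1),(1,-1),(-1,-1),(-1,1))])+[.5926,.2136,.065]
    u=((proj(c,P)-q+50+.5)*4).astype(int)
    for k in(0,4):cv2.polylines(b,[u[k:k+4]],True,(255,0,0),1)
    F=box(ex[0],ex[1],.0344,.064,.064,ex[2]-.029,ex[2]+.029);u=((proj(c,F)-q+50+.5)*4).astype(int)
    cv2.polylines(b,[u[[1,3,7,5]]],True,(0,0,255),1);o.append(b)
if len(ms)==2: print("fit",fit(ms,[ex[0],ex[1],.0344,0.],.064,.064,ex[2]-.029,ex[2]+.029,True),"expected",ex.round(4))
cv2.imwrite(sys.argv[1],np.hstack(o))
E
python3 hov.py pics/p4.png
```

```text
[-1.22   1.234  1.011  2.193  3.343  0.736  0.318] [0.654 0.276 0.162]
toolz [ 0.82  0.03 -0.57] y [ 0.02 -1.   -0.01]
k 1 [ 3.269  0.107 -2.273] 179.24350011283008
k -1 [-0.012  0.009  0.013] 0.8743996717238159
[0.6541 0.2756 0.1623]
scene [142. 312.] [(0.77, array([139.1, 312.6]), np.int64(465))]
top [163. 164.] [(0.88, array([161.7, 162.3]), np.int64(603))]
fit (array([ 0.6521,  0.2754,  0.0285, -0.0007]), np.float64(0.389)) expected [0.6497 0.2756 0.1651]
```

View pics/p4.png

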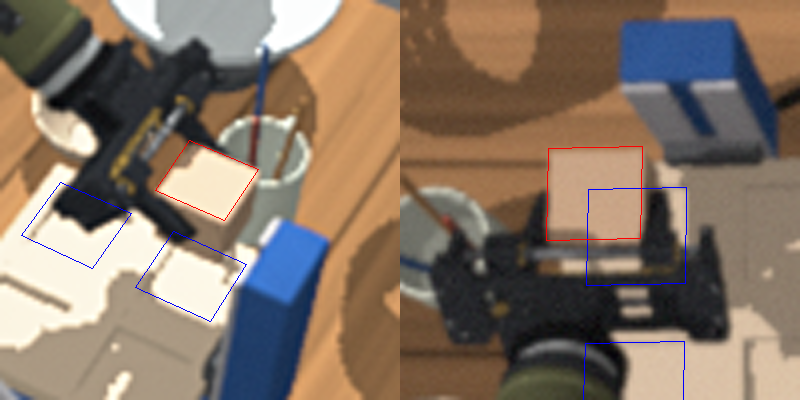

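The predicted dish top (red) matches the real one in both views, and the pocket outlines match too. Lowering.

Request:
apply_moves([
  [[0, 0, -0.1, 0, 0, 0], [0, 0, -0.2, 0, 0, 0], [0, 0, -0.3, 0, 0, 0], [0, 0, -0.37, 0, 0, 0], [0, 0, -0.42, 0, 0, 0], [0, 0, -0.46, 0, 0, 0], [0, 0, -0.49, 0, 0, 0], [0, 0, -0.49, 0, 0, 0]],
])

```text
time_s: 22.23
position: [0.6539, 0.2755, 0.0876]
eef_rot: [0.886, 0.009, 0.464, -0.009]
wrist_force: [-0.5, -0.1, -1.9]
gripper_width: 0.064
grasp_force: 25.0
```

Request:
apply_moves([
  [[0, 0, -0.01, 0, 0, 0], [0, 0, -0.02, 0, 0, 0], [0, 0, -0.03, 0, 0, 0], [0, 0, -0.03, 0, 0, 0], [0, 0, -0.03, 0, 0, 0], [0, 0, -0.03, 0, 0, 0], [0, 0, -0.03, 0, 0, 0], [0, 0, -0.03, 0, 0, 0]],
])

```text
time_s: 22.9
position: [0.6541, 0.2755, 0.084]
eef_rot: [0.885, 0.009, 0.465, -0.01]
wrist_force: [-0.1, -0.0, -2.2]
gripper_width: 0.0639
grasp_force: 25.0
```

Request:
apply_moves([
  [[0, 0, -0.005, 0, 0, 0], [0, 0, -0.01, 0, 0, 0], [0, 0, -0.015, 0, 0, 0], [0, 0, -0.02, 0, 0, 0], [0, 0, -0.02, 0, 0, 0], [0, 0, -0.02, 0, 0, 0], [0, 0, -0.02, 0, 0, 0], [0, 0, -0.02, 0, 0, 0]],
])

```text
time_s: 23.57
position: [0.6546, 0.2754, 0.0827]
eef_rot: [0.885, 0.009, 0.466, -0.01]
wrist_force: [-3.7, 1.0, 5.5]
gripper_width: 0.064
grasp_force: 25.0
```

Request:
apply_moves([
  [[0, 0, 0, 0, 0, 0], [0, 0, 0, 0, 0, 0], [0, 0, 0, 0, 0, 0], [0, 0, 0, 0, 0, 0], [0, 0, 0, 0, 0, 0], [0, 0, 0, 0, 0, 0], [0, 0, 0, 0, 0, 0], [0, 0, 0, 0, 0, 0]],
], grip=1)

```text
time_s: 24.23
position: [0.654, 0.2755, 0.0809]
eef_rot: [0.885, 0.009, 0.465, -0.009]
wrist_force: [0.2, -0.0, -0.7]
gripper_width: 0.0879
grasp_force: 0.0
```

Request:
apply_moves([
  [[-0.07, 0, 0.05, 0, 0, 0], [-0.15, 0, 0.1, 0, 0, 0], [-0.25, -0.01, 0.17, 0, 0, 0], [-0.35, -0.01, 0.25, 0, 0, 0], [-0.45, -0.01, 0.35, 0, 0, 0], [-0.55, -0.02, 0.5, 0, 0, 0], [-0.6, -0.02, 0.7, 0, 0, 0], [-0.6, -0.02, 0.8, 0, 0, 0]],
])

```text
time_s: 24.9
position: [0.5627, 0.2714, 0.2031]
eef_rot: [0.885, 0.008, 0.465, -0.009]
wrist_force: [-0.3, 0.2, 0.5]
gripper_width: 0.0882
grasp_force: 0.0
```

Request:
apply_moves([
  [[0, -0.1, 0.15, 0, 0, 0], [0, -0.25, 0.3, 0, 0, 0], [0, -0.4, 0.5, 0, 0, 0], [0, -0.55, 0.7, 0, 0, 0], [0, -0.7, 0.7, 0, 0, 0], [0, -0.85, 0.7, 0, 0, 0], [0, -1, 0.7, 0, 0, 0], [0, -1, 0.7, 0, 0, 0]],
])

```text
time_s: 25.57
position: [0.5639, 0.117, 0.307]
eef_rot: [0.885, 0.005, 0.465, -0.007]
wrist_force: [-0.3, -0.7, 0.4]
gripper_width: 0.0879
grasp_force: 0.0
```

```bash
python3 nxt.py 0.0 55; python3 - <<'E'
from h import *
ms={}
for c in("scene","top"):
    im=viewer.capture(c)
    for d in cut_out(c,"dish0"): print(c,round(d["p"],2),np.round(d["position"]),ray(c,*d["position"],.035).round(3),im[d["region"]].mean(0).round(),d["region"].sum())
E
```

```text
[-1.068  0.855  1.181  2.555  3.612  0.973  0.592] [0.564 0.117 0.307]
toolz [ 0.82  0.02 -0.57] y [ 0.01 -1.   -0.01]
k 1 [-2.836 -0.033  2.813] 179.7585058818631
k -1 [-0.014  0.454 -0.017] 20.472994418826545
scene 0.97 [276. 238.] [ 0.671 -0.219  0.035] [205. 177. 144.] 584
scene 0.83 [157. 308.] [0.628 0.308 0.035] [200. 180. 153.] 498
scene 0.79 [276. 198.] [ 0.567 -0.286  0.035] [32. 30. 30.] 578
scene 0.77 [316. 216.] [ 0.686 -0.36   0.035] [33. 31. 31.] 551
top 0.96 [168. 336.] [ 0.673 -0.225  0.035] [183. 150. 123.] 525
top 0.95 [201. 362.] [ 0.57  -0.299  0.035] [25. 23. 23.] 513
top 0.89 [170. 172.] [0.662 0.281 0.035] [181. 148. 121.] 618
top 0.63 [162. 380.] [ 0.69  -0.359  0.035] [26. 23. 23.] 494
```

Request:
apply_moves([
  [[0, -0.07, 0, 0.1, 0, -0.1], [0.02, -0.15, 0, 0.2, 0, -0.2], [0.04, -0.23, 0, 0.3, 0, -0.3], [0.06, -0.31, 0, 0.4, 0, -0.4], [0.08, -0.39, 0, 0.5, 0.01, -0.5], [0.1, -0.47, 0, 0.6, 0.01, -0.6], [0.1, -0.57, 0, 0.71, 0.01, -0.7], [0.1, -0.57, 0, 0.71, 0.01, -0.7]],
])

```text
time_s: 26.43
position: [0.5794, 0.0363, 0.3066]
eef_rot: [0.819, -0.357, 0.431, -0.126]
wrist_force: [0.3, -0.2, 0.6]
gripper_width: 0.0877
grasp_force: 0.0
```

Request:
apply_moves([
  [[0, -0.07, 0, 0.1, 0, -0.1], [0.02, -0.15, 0, 0.2, 0, -0.2], [0.04, -0.23, 0, 0.3, 0, -0.3], [0.06, -0.31, 0, 0.4, 0, -0.4], [0.08, -0.39, 0, 0.5, 0.01, -0.5], [0.1, -0.47, 0, 0.6, 0.01, -0.6], [0.1, -0.57, 0, 0.71, 0.01, -0.7], [0.1, -0.57, 0, 0.71, 0.01, -0.7]],
])

```text
time_s: 27.1
position: [0.5946, -0.0502, 0.3069]
eef_rot: [-0.629, 0.667, -0.333, 0.222]
wrist_force: [0.6, 0.3, 0.9]
gripper_width: 0.088
grasp_force: 0.0
```

Request:
apply_moves([
  [[0, -0.07, 0, 0.1, 0, -0.1], [0.02, -0.15, 0, 0.2, 0, -0.2], [0.04, -0.23, 0, 0.3, 0, -0.3], [0.06, -0.31, 0, 0.4, 0, -0.4], [0.08, -0.39, 0, 0.5, 0.01, -0.5], [0.1, -0.47, 0, 0.6, 0.01, -0.6], [0.1, -0.57, 0, 0.71, 0.01, -0.7], [0.1, -0.57, 0, 0.71, 0.01, -0.7]],
])

```text
time_s: 27.77
position: [0.6088, -0.1387, 0.3059]
eef_rot: [-0.343, 0.876, -0.184, 0.284]
wrist_force: [-0.5, 0.3, -0.0]
gripper_width: 0.0881
grasp_force: 0.0
```

```bash
python3 nxt.py 0.005 55
```

```text
[-0.013  0.453  0.204  2.18   3.412  0.181 -0.97 ] [ 0.609 -0.139  0.306]
toolz [ 0.62 -0.13 -0.77] y [-0.5   0.7  -0.52]
k 1 [ 0.729  0.021 -0.703] 45.58125098421101
k -1 [-1.738  0.232  2.443] 135.31094883092163
```

Request:
apply_moves([
  [[0, -0.07, -0.1, 0.1, 0, -0.1], [0, -0.15, -0.2, 0.2, 0, -0.2], [0, -0.23, -0.3, 0.3, 0, -0.3], [0, -0.31, -0.45, 0.4, 0, -0.4], [0, -0.39, -0.6, 0.5, 0.01, -0.5], [0, -0.47, -0.75, 0.6, 0.01, -0.6], [0, -0.57, -0.9, 0.73, 0.02, -0.7], [0, -0.57, -0.9, 0.73, 0.02, -0.7]],
])

```text
time_s: 28.43
position: [0.6056, -0.2243, 0.1643]
eef_rot: [-0.003, 0.954, 0.002, 0.299]
wrist_force: [0.0, -2.1, -1.2]
gripper_width: 0.0881
grasp_force: 0.0
```

Request:
apply_moves([
  [[0, 0, 0, 0, 0, 0], [0, 0, 0, 0, 0, 0], [0, 0, 0, 0, 0, 0], [0, 0, 0, 0, 0, 0], [0, 0, 0, 0, 0, 0], [0, 0, 0, 0, 0, 0], [0, 0, 0, 0, 0, 0], [0, 0, 0, 0, 0, 0]],
])

```text
time_s: 29.1
position: [0.6092, -0.2193, 0.1712]
eef_rot: [-0.007, 0.953, 0.002, 0.303]
wrist_force: [-0.4, -0.2, 0.1]
gripper_width: 0.0881
grasp_force: 0.0
```

```bash
python3 nxt.py 0.005 55;  python3 - <<'E'
from h import *
s=robot.state();ms={}
for c in("scene","top"):
    im=viewer.capture(c);q=proj(c,[.675,-.2245,.035])[0][::-1]
    ds=[d for d in cut_out(c,"dish0") if np.hypot(*(d["position"]-q))<30 and im[d["region"]].mean()>80]
    for d in ds: print(c,round(d["p"],2),np.round(d["position"]),d["region"].sum())
    if ds: ms[c]=ds[0]["region"]
f=fit(ms,[.675,-.2245,0.005],.058,.064,0,.064);print(f)
print("to nominal pick",((np.array([.6783,-.2243,.0265])-s["position"])/.15).round(3))
E
```

```text
[ 0.56   0.735 -0.275  2.114  3.356  0.265 -1.373] [ 0.609 -0.219  0.171]
toolz [ 0.58  0.01 -0.82] y [-0.01  1.   -0.  ]
k 1 [ 0.     0.007 -0.011] 0.5830023751472498
k -1 [-2.298 -0.021  3.263] 179.58476873217953
scene 0.68 [277. 240.] 544
top 0.74 [168. 340.] 557
(array([ 0.676 , -0.2261, -0.001 ]), np.float64(0.147))
to nominal pick [ 0.461 -0.034 -0.965]
```

Request:
apply_moves([
  [[0.02, -0.02, -0.15, 0, 0, 0], [0.05, -0.035, -0.3, 0, 0, 0], [0.08, -0.037, -0.42, 0, 0, 0], [0.18, -0.037, -0.56, 0, 0, 0], [0.28, -0.037, -0.7, 0, 0, 0], [0.38, -0.037, -0.84, 0, 0, 0], [0.46, -0.037, -0.965, 0, 0, 0], [0.46, -0.037, -0.965, 0, 0, 0]],
])

```text
time_s: 29.97
position: [0.679, -0.2239, 0.0228]
eef_rot: [-0.006, 0.953, 0.003, 0.302]
wrist_force: [0.8, -0.3, -0.6]
gripper_width: 0.0884
grasp_force: 0.0
```

Request:
apply_moves([
  [[0, 0, 0, 0, 0, 0], [0, 0, 0, 0, 0, 0], [0, 0, 0, 0, 0, 0], [0, 0, 0, 0, 0, 0], [0, 0, 0, 0, 0, 0], [0, 0, 0, 0, 0, 0], [0, 0, 0, 0, 0, 0], [0, 0, 0, 0, 0, 0]],
], grip=-1, newtons=25)

```text
time_s: 30.63
position: [0.6777, -0.2254, 0.0274]
eef_rot: [-0.006, 0.953, 0.002, 0.303]
wrist_force: [-4.9, 1.0, 6.1]
gripper_width: 0.0638
grasp_force: 25.0
```

Request:
apply_moves([
  [[0, 0, 0.1, 0, 0, 0], [0, 0, 0.2, 0, 0, 0], [0, 0, 0.3, 0, 0, 0], [0, 0, 0.45, 0, 0, 0], [-0.1, 0, 0.6, 0, 0, 0], [-0.1, 0, 0.8, 0, 0, 0], [-0.2, 0, 1, 0, 0, 0], [-0.2, 0, 1, 0, 0, 0]],
])

```text
time_s: 31.3
position: [0.6478, -0.2265, 0.1816]
eef_rot: [-0.006, 0.952, 0.0, 0.306]
wrist_force: [-0.2, -0.4, -0.8]
gripper_width: 0.0639
grasp_force: 25.0
```

```bash
python3 nxt.py 0.0344 35
```

```text
[ 0.549  0.744 -0.288  2.004  3.347  0.17  -1.379] [ 0.648 -0.226  0.182]
toolz [ 0.58  0.   -0.81] y [-0.01  1.   -0.  ]
k 1 [ 0.014 -0.431  0.03 ] 19.464138829923886
k -1 [ 2.83   0.061 -2.802] 179.20918489772987
```

Request:
apply_moves([
  [[0, 0, 0.2, -0.1, 0, 0.1], [0, 0, 0.4, -0.2, 0, 0.2], [-0.1, 0, 0.6, -0.3, 0, 0.3], [-0.2, 0, 0.8, -0.4, 0, 0.4], [-0.3, 0.1, 0.88, -0.5, -0.01, 0.5], [-0.4, 0.2, 0.88, -0.6, -0.01, 0.6], [-0.5, 0.3, 0.88, -0.71, -0.015, 0.71], [-0.5, 0.3, 0.88, -0.71, -0.015, 0.71]],
])

```text
time_s: 31.97
position: [0.5703, -0.1786, 0.3084]
eef_rot: [-0.349, 0.876, -0.175, 0.283]
wrist_force: [0.5, 0.2, -2.4]
gripper_width: 0.064
grasp_force: 25.0
```

Request:
apply_moves([
  [[0, 0.15, 0, -0.1, 0, 0.1], [0, 0.3, 0, -0.2, 0, 0.2], [0, 0.45, 0, -0.3, 0, 0.3], [0, 0.6, 0, -0.4, 0, 0.4], [0, 0.75, 0, -0.5, -0.01, 0.5], [0, 0.9, 0, -0.6, -0.01, 0.6], [0, 1, 0, -0.71, -0.015, 0.71], [0, 1, 0, -0.71, -0.015, 0.71]],
])

```text
time_s: 32.63
position: [0.5721, -0.0251, 0.3058]
eef_rot: [-0.639, 0.663, -0.323, 0.219]
wrist_force: [0.0, 0.4, -1.2]
gripper_width: 0.0635
grasp_force: 25.0
```

Request:
apply_moves([
  [[0, 0.15, 0, -0.1, 0, 0.1], [0, 0.3, 0, -0.2, 0, 0.2], [0, 0.45, 0, -0.3, 0, 0.3], [0, 0.6, 0, -0.4, 0, 0.4], [0, 0.75, 0, -0.5, -0.01, 0.5], [0, 0.9, 0, -0.6, -0.01, 0.6], [0, 1, 0, -0.71, -0.015, 0.71], [0, 1, 0, -0.71, -0.015, 0.71]],
])

```text
time_s: 33.3
position: [0.5728, 0.1228, 0.3065]
eef_rot: [0.826, -0.35, 0.424, -0.122]
wrist_force: [-0.4, -0.0, -1.6]
gripper_width: 0.064
grasp_force: 25.0
```

```bash
python3 nxt.py 0.0344 35
```

```text
[-1.187  0.838  1.197  2.438  3.607  0.652 -0.252] [0.573 0.123 0.306]
toolz [ 0.79 -0.09 -0.61] y [-0.48 -0.72 -0.5 ]
k 1 [ 2.469 -0.131 -1.729] 135.77739562127644
k -1 [-0.706 -0.027  0.706] 44.9405767268594
```

Request:
apply_moves([
  [[0, 0.15, 0, -0.1, 0, 0.1], [0, 0.3, 0, -0.2, 0, 0.2], [0, 0.45, 0, -0.3, 0, 0.3], [0, 0.6, 0, -0.4, -0.01, 0.4], [0, 0.75, 0, -0.5, -0.02, 0.5], [0, 0.9, 0, -0.6, -0.03, 0.6], [0, 0.98, 0, -0.71, -0.03, 0.71], [0, 0.98, 0, -0.71, -0.03, 0.71]],
])

```text
time_s: 33.97
position: [0.5736, 0.2682, 0.3075]
eef_rot: [0.886, 0.015, 0.464, -0.009]
wrist_force: [0.5, -0.4, -1.4]
gripper_width: 0.064
grasp_force: 25.0
```

Request:
apply_moves([
  [[-0.05, 0, -0.1, 0, 0, 0], [-0.1, 0, -0.2, 0, 0, 0], [-0.15, 0, -0.35, 0, 0, 0], [-0.2, 0, -0.5, 0, 0, 0], [-0.25, 0, -0.65, 0, 0, 0], [-0.25, 0, -0.8, 0, 0, 0], [-0.25, 0, -0.97, 0, 0, 0], [-0.25, 0, -0.97, 0, 0, 0]],
])

```text
time_s: 34.63
position: [0.5351, 0.2645, 0.1573]
eef_rot: [0.887, 0.012, 0.461, -0.007]
wrist_force: [0.3, -0.5, -2.2]
gripper_width: 0.0639
grasp_force: 25.0
```

Request:
apply_moves([
  [[0, 0, 0, 0, 0, 0], [0, 0, 0, 0, 0, 0], [0, 0, 0, 0, 0, 0], [0, 0, 0, 0, 0, 0], [0, 0, 0, 0, 0, 0], [0, 0, 0, 0, 0, 0], [0, 0, 0, 0, 0, 0], [0, 0, 0, 0, 0, 0]],
])

```text
time_s: 35.3
position: [0.5355, 0.2671, 0.1629]
eef_rot: [0.885, 0.014, 0.464, -0.009]
wrist_force: [0.9, 0.4, -1.9]
gripper_width: 0.0637
grasp_force: 25.0
```

```bash
python3 nxt.py 0.0344 35; python3 hov.py pics/p5.png
```

```text
[-1.418  1.39   1.2    2.482  3.452  0.984  0.064] [0.536 0.267 0.163]
toolz [ 0.82  0.03 -0.57] y [ 0.03 -1.   -0.  ]
k 1 [ 3.279  0.114 -2.283] 179.8688376624212
k -1 [-0.003  0.008  0.001] 0.3770152998510905
[0.5355 0.2671 0.1629]
scene [130. 281.] [(0.61, array([127.3, 281.7]), np.int64(451))]
top [206. 164.] []
```

View pics/p5.png

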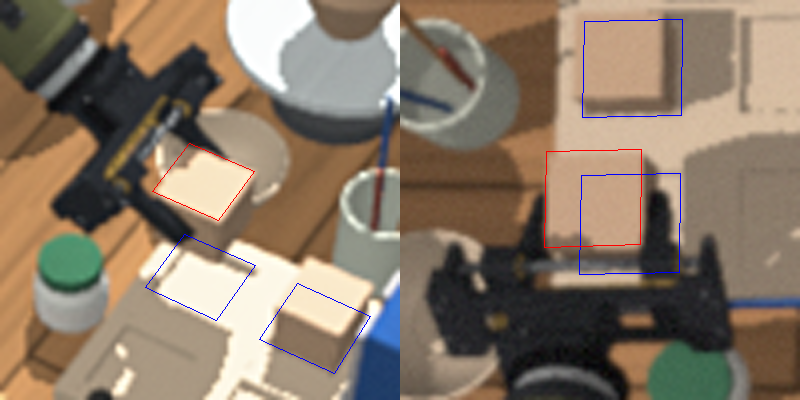

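The first dish sits square in the far-left pocket, at (625,60) in the right (top) crop. The second one's overlay matches the hover over the near-left pocket. Lowering.

Request:
apply_moves([
  [[0, 0.01, -0.1, 0, 0, 0], [0, 0.02, -0.2, 0, 0, 0], [0, 0.023, -0.3, 0, 0, 0], [0, 0.023, -0.38, 0, 0, 0], [0, 0.023, -0.43, 0, 0, 0], [0, 0.023, -0.47, 0, 0, 0], [0, 0.023, -0.49, 0, 0, 0], [0, 0.023, -0.49, 0, 0, 0]],
])

```text
time_s: 36.17
position: [0.5355, 0.2704, 0.0888]
eef_rot: [0.886, 0.015, 0.464, -0.008]
wrist_force: [-0.0, -0.1, -1.8]
gripper_width: 0.0639
grasp_force: 25.0
```

Request:
apply_moves([
  [[0, 0, -0.01, 0, 0, 0], [0, 0, -0.02, 0, 0, 0], [0, 0, -0.03, 0, 0, 0], [0, 0, -0.035, 0, 0, 0], [0, 0, -0.04, 0, 0, 0], [0, 0, -0.045, 0, 0, 0], [0, 0, -0.045, 0, 0, 0], [0, 0, -0.045, 0, 0, 0]],
])

```text
time_s: 36.83
position: [0.5355, 0.2704, 0.0824]
eef_rot: [0.886, 0.014, 0.464, -0.008]
wrist_force: [-0.8, -0.6, -2.2]
gripper_width: 0.0639
grasp_force: 25.0
```

Request:
apply_moves([
  [[0, 0, -0.005, 0, 0, 0], [0, 0, -0.01, 0, 0, 0], [0, 0, -0.01, 0, 0, 0], [0, 0, -0.01, 0, 0, 0], [0, 0, -0.01, 0, 0, 0], [0, 0, -0.01, 0, 0, 0], [0, 0, -0.01, 0, 0, 0], [0, 0, -0.01, 0, 0, 0]],
])

```text
time_s: 37.5
position: [0.5358, 0.2703, 0.0821]
eef_rot: [0.885, 0.014, 0.465, -0.008]
wrist_force: [-4.2, 0.2, 6.0]
gripper_width: 0.0642
grasp_force: 25.0
```

Request:
apply_moves([
  [[0, 0, 0, 0, 0, 0], [0, 0, 0, 0, 0, 0], [0, 0, 0, 0, 0, 0], [0, 0, 0, 0, 0, 0], [0, 0, 0, 0, 0, 0], [0, 0, 0, 0, 0, 0], [0, 0, 0, 0, 0, 0], [0, 0, 0, 0, 0, 0]],
], grip=1)

```text
time_s: 38.17
position: [0.5355, 0.2704, 0.0808]
eef_rot: [0.886, 0.014, 0.464, -0.008]
wrist_force: [0.0, -0.6, 1.4]
gripper_width: 0.088
grasp_force: 0.0
```

Request:
apply_moves([
  [[-0.07, 0, 0.05, 0, 0, 0], [-0.13, 0, 0.09, 0, 0, 0], [-0.19, 0, 0.14, 0, 0, 0], [-0.24, 0, 0.19, 0, 0, 0], [-0.24, 0, 0.3, 0, 0, 0], [-0.24, 0, 0.5, 0, 0, 0], [-0.24, 0, 0.7, 0, 0, 0], [-0.24, 0, 0.9, 0, 0, 0]],
])

```text
time_s: 38.83
position: [0.4989, 0.2695, 0.2172]
eef_rot: [0.886, 0.014, 0.464, -0.008]
wrist_force: [-0.1, 1.1, 0.1]
gripper_width: 0.0881
grasp_force: 0.0
```

```bash
python3 nxt.py 0.0344 35
```

```text
[-1.503  1.248  1.26   2.539  3.52   0.898  0.109] [0.499 0.27  0.217]
toolz [ 0.82  0.03 -0.57] y [ 0.03 -1.   -0.  ]
k 1 [ 3.279  0.11  -2.284] 179.9047137718149
k -1 [-0.001  0.007  0.003] 0.3271358831453558
```

```bash
cat > lev.py <<'E'
from h import *
from scipy.optimize import least_squares
import sys
g0=[.62,.01,.205] if len(sys.argv)<2 else eval(sys.argv[1]);obs={}
for c in("scene","top"):
    im=viewer.capture(c);q=proj(c,g0)[0].astype(int);w=14;v=im.max(2)[q[1]-w:q[1]+w,q[0]-w:q[0]+w]
    n,lab,st,ce=cv2.connectedComponentsWithStats((v<60).astype(np.uint8))
    k=1+min(range(n-1),key=lambda i:(np.hypot(*(ce[i+1]-w)) if st[i+1][4]>15 else 99));obs[c]=ce[k]+q-w;print(c,obs[c].round(1),st[k].tolist(),"from guess",q)
r=least_squares(lambda p:np.hstack([proj(c,p)[0]-obs[c] for c in obs]),g0);print("grip",r.x.round(4),"res",r.fun.round(2))
rel=R.from_euler("z",-.0344).apply(r.x-[.5926,.2136,0]);print("in lift frame",rel.round(4))
E
python3 lev.py; python3 - <<'E'
from h import *
s=robot.state();cur=R.from_quat(s["eef_rot"])
for dep in (50,):
  d=np.radians(dep);yaw=.0344;z=np.array([np.cos(yaw)*np.cos(d),np.sin(yaw)*np.cos(d),-np.sin(d)]);l=np.array([-np.sin(yaw),np.cos(yaw),0]);p=np.cross(l,z)
  for k in(1,-1):
    t=R.from_matrix(np.c_[np.cross(k*p,z),k*p,z]);print(k,turn(cur,t).round(3),"z",z.round(3),"perp",p.round(3))
o=[]
for c in("scene","top"):
    im=viewer.capture(c);q=proj(c,[.6,.15,.1])[0].astype(int);o.append(cv2.resize(im[q[1]-50:q[1]+50,q[0]-60:q[0]+60,::-1],(400,333),interpolation=cv2.INTER_CUBIC))
cv2.imwrite("pics/p6.png",np.hstack(o))
E
```

```text
scene [253.6 182.6] [0, 5, 10, 12, 76] from guess [263 186]
top [261.2 182.3] [9, 23, 17, 5, 71] from guess [258 171]
grip [0.5892 0.003  0.2098] res [ 0.21 -0.06  0.13  0.13]
in lift frame [-0.0107 -0.2104  0.2098]
1 [ 1.467  0.327 -1.34 ] z [ 0.642  0.022 -0.766] perp [-0.766 -0.026 -0.643]
-1 [-1.504  0.219  1.352] z [ 0.642  0.022 -0.766] perp [-0.766 -0.026 -0.643]
```

View pics/p6.png

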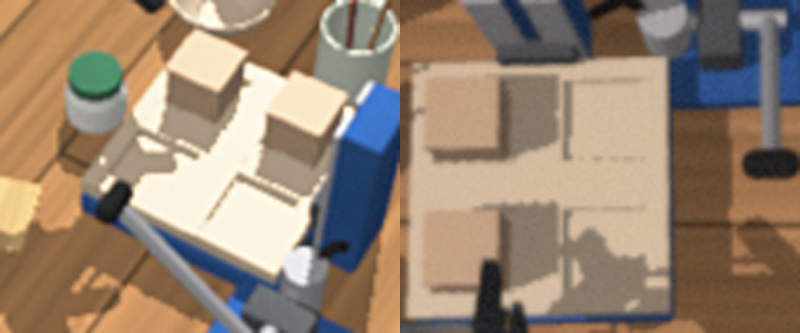

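Both dishes are seated rim-down, at (205,80) and (305,115) in the left (scene) crop. The lever grip segment was clipped by its window, so I refine it.

```bash
python3 lev.py "[.589,.003,.21]"
```

```text
scene [253.6 182.6] [10, 9, 10, 12, 76] from guess [253 182]
top [261.1 183.7] [6, 12, 17, 8, 117] from guess [261 182]
grip [0.5869 0.004  0.2062] res [-0.22  0.06 -0.14 -0.14]
in lift frame [-0.0129 -0.2093  0.2062]
```

Request:
apply_moves([
  [[0.05, -0.1, 0.1, 0.1, 0.02, -0.09], [0.1, -0.25, 0.25, 0.2, 0.04, -0.18], [0.15, -0.4, 0.4, 0.3, 0.06, -0.27], [0.2, -0.5, 0.55, 0.4, 0.09, -0.37], [0.2, -0.6, 0.7, 0.51, 0.11, -0.47], [0.2, -0.65, 0.75, 0.62, 0.14, -0.57], [0.2, -0.65, 0.75, 0.73, 0.16, -0.67], [0.2, -0.65, 0.75, 0.73, 0.16, -0.67]],
], grip=0.15)

```text
time_s: 39.8
position: [0.5299, 0.1729, 0.3289]
eef_rot: [0.847, -0.346, 0.38, -0.139]
wrist_force: [-0.4, -0.4, 0.4]
gripper_width: 0.0507
grasp_force: 0.0
```

Request:
apply_moves([
  [[-0.05, -0.1, 0, 0.1, 0.02, -0.09], [-0.1, -0.25, 0, 0.2, 0.04, -0.18], [-0.15, -0.4, 0, 0.3, 0.06, -0.27], [-0.2, -0.55, 0, 0.4, 0.09, -0.37], [-0.2, -0.7, 0, 0.51, 0.11, -0.47], [-0.2, -0.85, 0, 0.62, 0.14, -0.57], [-0.2, -1, 0, 0.73, 0.16, -0.67], [-0.2, -1, 0, 0.73, 0.16, -0.67]],
])

```text
time_s: 40.47
position: [0.4991, 0.0147, 0.3278]
eef_rot: [0.674, -0.655, 0.24, -0.242]
wrist_force: [-0.8, -1.1, -0.7]
gripper_width: 0.0507
grasp_force: 0.0
```

```bash
python3 nxt.py 0.0344 50
```

```text
[-0.739  0.34   0.782  2.477  3.759  0.355 -0.707] [0.499 0.015 0.328]
toolz [ 0.64  0.01 -0.77] y [-0.77 -0.02 -0.64]
k 1 [ 1.289  0.032 -1.525] 89.85853597225233
k -1 [-1.278 -0.037  1.542] 90.14432226391698
```

Request:
apply_moves([
  [[0.05, -0.04, -0.1, 0, 0, 0], [0.1, -0.08, -0.2, 0, 0, 0], [0.147, -0.085, -0.28, 0, 0, 0], [0.147, -0.085, -0.28, 0, 0, 0], [0.26, -0.08, -0.42, 0, 0, 0], [0.38, -0.08, -0.56, 0, 0, 0], [0.5, -0.075, -0.7, 0, 0, 0], [0.62, -0.075, -0.84, 0, 0, 0]],
])

```text
time_s: 41.13
position: [0.5925, 0.013, 0.2002]
eef_rot: [0.681, -0.648, 0.238, -0.243]
wrist_force: [0.7, 0.2, 0.4]
gripper_width: 0.0508
grasp_force: 0.0
```

Request:
apply_moves([
  [[0, 0, 0, 0, 0, 0], [0, 0, 0, 0, 0, 0], [0, 0, 0, 0, 0, 0], [0, 0, 0, 0, 0, 0], [0, 0, 0, 0, 0, 0], [0, 0, 0, 0, 0, 0], [0, 0, 0, 0, 0, 0], [0, 0, 0, 0, 0, 0]],
])

```text
time_s: 41.8
position: [0.5925, 0.0117, 0.203]
eef_rot: [0.679, -0.649, 0.239, -0.245]
wrist_force: [0.6, 0.6, -0.0]
gripper_width: 0.0507
grasp_force: 0.0
```

```bash
python3 nxt.py 0.0344 50; python3 - <<'E'
from h import *
s=robot.state();o=[]
for c in("scene","top"):
    im=viewer.capture(c);q=proj(c,[.587,.004,.208])[0].astype(int);b=cv2.resize(im[q[1]-30:q[1]+30,q[0]-40:q[0]+40,::-1],(400,300),interpolation=cv2.INTER_CUBIC)
    u=(proj(c,s["position"])[0]-q+[40,30]+.5)*5;cv2.circle(b,tuple(u.astype(int)),4,(0,0,255),1);o.append(b)
cv2.imwrite("pics/p7.png",np.hstack(o))
E
```

```text
[-0.519  0.775  0.68   2.397  3.699  0.747 -0.698] [0.592 0.012 0.203]
toolz [ 0.64  0.02 -0.77] y [-0.77 -0.04 -0.64]
k 1 [ 1.293  0.045 -1.542] 90.58326283830618
k -1 [-1.277 -0.044  1.522] 89.41674089588278
```

View pics/p7.png

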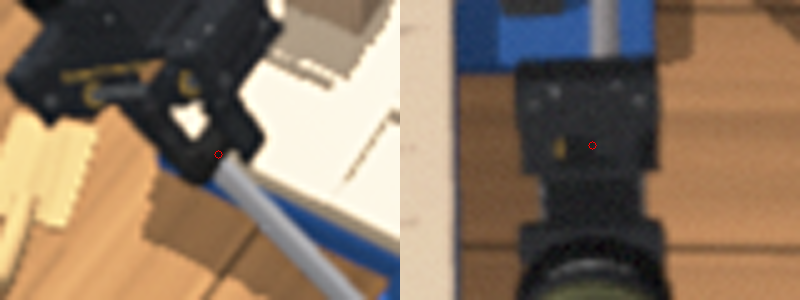

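The bar is caged between the two fingers in the left (scene) crop, around (200,150). In the right (top) crop the body clears the deck edge. First stroke.

Request:
apply_moves([
  [[-0.07, -0.02, -0.06, 0, 0, 0], [-0.21, -0.05, -0.26, 0, 0, 0], [-0.31, -0.05, -0.48, 0, 0, 0], [-0.37, -0.05, -0.71, 0, 0, 0], [-0.39, -0.05, -0.85, 0, 0, 0], [-0.39, -0.05, -0.95, 0, 0, 0], [-0.39, -0.05, -1, 0, 0, 0], [-0.39, -0.05, -1, 0, 0, 0]],
])

```text
time_s: 42.57
position: [0.5459, 0.0053, 0.0614]
eef_rot: [0.679, -0.645, 0.244, -0.251]
wrist_force: [8.5, -1.6, 11.6]
gripper_width: 0.0508
grasp_force: 6.1
```

```bash
python3 nxt.py 0.0344 50; python3 - <<'E'
from h import *
s=robot.state();print(s["wrist_force"].round(1));o=[]
for c in("scene","top"):
    im=viewer.capture(c);q=proj(c,[.62,.02,.1])[0].astype(int);b=cv2.resize(im[q[1]-40:q[1]+40,q[0]-50:q[0]+50,::-1],(400,320),interpolation=cv2.INTER_CUBIC)
    o.append(b)
cv2.imwrite("pics/p8.png",np.hstack(o))
E
```

```text
[ 0.12   1.1   -0.429  2.554  2.812  1.249  0.343] [0.546 0.005 0.061]
toolz [ 0.66  0.03 -0.76] y [-0.75 -0.04 -0.66]
k 1 [ 1.307  0.066 -1.538] 90.87221739131809
k -1 [-1.289 -0.031  1.504] 89.13644513352585
[ 8.5 -1.6 11.6]
```

View pics/p8.png

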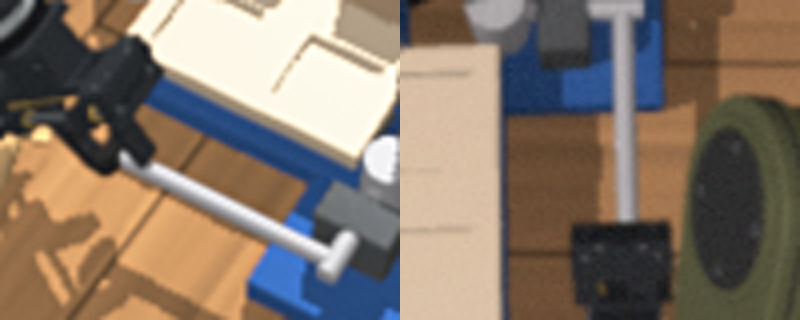

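The lever is nearly level, but joint 4 is at its limit there. I let it up, then pitch the tool 12° steeper for more room and check the deck.

Request:
apply_moves([
  [[0, 0, 0.14, 0, 0, 0], [0.02, 0, 0.29, 0, 0, 0], [0.08, 0, 0.52, 0, 0, 0], [0.18, 0, 0.74, 0, 0, 0], [0.3, 0, 0.94, 0, 0, 0], [0.39, 0, 1, 0, 0, 0], [0.39, 0, 1, 0, 0, 0], [0.39, 0, 1, 0, 0, 0]],
])

```text
time_s: 43.33
position: [0.6004, 0.007, 0.2097]
eef_rot: [0.681, -0.646, 0.238, -0.249]
wrist_force: [-0.1, 0.5, -0.5]
gripper_width: 0.0504
grasp_force: 0.0
```

Request:
apply_moves([
  [[0, 0, 0, 0, 0.09, 0], [0, 0, 0, 0, 0.18, 0], [0, 0, 0, 0, 0.27, 0], [0, 0, 0, 0, 0.27, 0], [0, 0, 0, 0, 0.27, 0], [0, 0, 0, 0, 0.27, 0], [0, 0, 0, 0, 0.27, 0], [0, 0, 0, 0, 0.27, 0]],
])

```text
time_s: 44.0
position: [0.5988, 0.008, 0.2075]
eef_rot: [0.703, -0.668, 0.163, -0.179]
wrist_force: [0.4, -0.4, 0.2]
gripper_width: 0.0506
grasp_force: 0.0
```

```bash
python3 nxt.py 0.0344 62; cat > dk.py <<'E'
from h import *
# deck height: fit dish tops' heights (dishes known xy) from each camera -> use top & scene regions
for nm,(x,y) in dict(far=(.6495,.2750),near=(.5316,.2705)).items():
    best={}
    for c in("scene","top"):
        viewer.capture(c);ds=cut_out(c,"dish0")
        for h in np.arange(0,.125,.002):
            m=hullmask(c,box(x,y,.0344,.064,.064,.054+h,.112+h),1)
            for d in ds:
                i=(m&d["region"]).sum()/(m|d["region"]).sum()
                if i>best.get(c,(0,0))[0]: best[c]=(round(i,2),round(h,3))
    print(nm,best)
E
python3 dk.py
```

```text
[ 0.016  0.592 -0.172  2.159  2.278  0.145  0.833] [0.599 0.008 0.207]
toolz [ 0.47  0.03 -0.88] y [-0.88 -0.04 -0.47]
k 1 [ 0.929  0.05  -1.788] 90.69113909516219
k -1 [-0.946 -0.051  1.744] 89.31825700179205
far {'scene': (np.float64(0.86), np.float64(0.014)), 'top': (np.float64(0.94), np.float64(0.016))}
near {'scene': (np.float64(0.89), np.float64(0.018)), 'top': (np.float64(0.92), np.float64(0.012))}
```

Request:
apply_moves([
  [[-0.1, 0, -0.15, 0, 0, 0], [-0.21, 0, -0.3, 0, 0, 0], [-0.3, 0, -0.46, 0, 0, 0], [-0.35, 0, -0.62, 0, 0, 0], [-0.38, 0, -0.78, 0, 0, 0], [-0.39, 0, -0.92, 0, 0, 0], [-0.39, 0, -1, 0, 0, 0], [-0.39, 0, -1, 0, 0, 0]],
])

```text
time_s: 45.07
position: [0.5417, 0.0062, 0.0595]
eef_rot: [0.703, -0.668, 0.167, -0.18]
wrist_force: [-8.2, -3.7, 25.1]
gripper_width: 0.0506
grasp_force: 12.6
```

Request:
apply_moves([
  [[0, 0, -0.01, 0, 0, 0], [0, 0, -0.02, 0, 0, 0], [0, 0, -0.03, 0, 0, 0], [0, 0, -0.03, 0, 0, 0], [0, 0, -0.03, 0, 0, 0], [0, 0, -0.03, 0, 0, 0], [0, 0, -0.03, 0, 0, 0], [0, 0, -0.03, 0, 0, 0]],
])

```text
time_s: 45.73
position: [0.5419, 0.0061, 0.0586]
eef_rot: [0.703, -0.667, 0.168, -0.181]
wrist_force: [-16.1, -5.6, 41.9]
gripper_width: 0.0507
grasp_force: 20.9
```

```bash
python3 nxt.py 0.0344 62|head -2; python3 dk.py
```

```text
[ 0.214  0.97  -0.537  2.393  2.554  0.786  0.608] [0.542 0.006 0.059]
toolz [ 0.48  0.03 -0.88] y [-0.88 -0.04 -0.48]
far {'scene': (np.float64(0.89), np.float64(0.042)), 'top': (np.float64(0.92), np.float64(0.03))}
near {'scene': (np.float64(0.89), np.float64(0.04)), 'top': (np.float64(0.94), np.float64(0.028))}
```

The lever reached the bottom stop and the deck is at about 35 mm. I continue with strokes and no extra press.

Request:
apply_moves([
  [[0, 0, 0.15, 0, 0, 0], [0.02, 0, 0.3, 0, 0, 0], [0.08, 0, 0.5, 0, 0, 0], [0.18, 0, 0.7, 0, 0, 0], [0.3, 0, 0.9, 0, 0, 0], [0.39, 0, 1, 0, 0, 0], [0.39, 0, 1, 0, 0, 0], [0.39, 0, 1, 0, 0, 0]],
])

```text
time_s: 46.8
position: [0.6, 0.0078, 0.2044]
eef_rot: [0.703, -0.668, 0.165, -0.179]
wrist_force: [-1.0, 0.7, 0.6]
gripper_width: 0.0508
grasp_force: 0.0
```

Request:
apply_moves([
  [[-0.1, 0, -0.12, 0, 0, 0], [-0.21, 0, -0.27, 0, 0, 0], [-0.3, 0, -0.43, 0, 0, 0], [-0.35, 0, -0.59, 0, 0, 0], [-0.38, 0, -0.75, 0, 0, 0], [-0.39, 0, -0.9, 0, 0, 0], [-0.39, 0, -0.975, 0, 0, 0], [-0.39, 0, -0.975, 0, 0, 0]],
])

```text
time_s: 47.47
position: [0.5411, 0.0067, 0.0589]
eef_rot: [0.702, -0.668, 0.166, -0.181]
wrist_force: [-11.0, -5.7, 32.9]
gripper_width: 0.0506
grasp_force: 16.4
```

Request:
apply_moves([
  [[0, 0, 0, 0, 0, 0], [0.02, 0, 0.2, 0, 0, 0], [0.08, 0, 0.4, 0, 0, 0], [0.18, 0, 0.6, 0, 0, 0], [0.3, 0, 0.8, 0, 0, 0], [0.39, 0, 1, 0, 0, 0], [0.39, 0, 1, 0, 0, 0], [0.39, 0, 1, 0, 0, 0]],
])

```text
time_s: 48.13
position: [0.5993, 0.0076, 0.207]
eef_rot: [0.703, -0.668, 0.165, -0.178]
wrist_force: [-0.5, -0.7, -1.0]
gripper_width: 0.0504
grasp_force: 0.0
```

```bash
python3 nxt.py 0.0344 62|head -2; python3 dk.py
```

```text
[ 0.039  0.595 -0.211  2.159  2.183  0.167  0.931] [0.599 0.008 0.207]
toolz [ 0.47  0.03 -0.88] y [-0.88 -0.04 -0.47]
far {'scene': (np.float64(0.89), np.float64(0.064)), 'top': (np.float64(0.92), np.float64(0.05))}
near {'scene': (np.float64(0.82), np.float64(0.058)), 'top': (np.float64(0.85), np.float64(0.05))}
```

Request:
apply_moves([
  [[-0.1, 0, -0.14, 0, 0, 0], [-0.21, 0, -0.29, 0, 0, 0], [-0.3, 0, -0.45, 0, 0, 0], [-0.35, 0, -0.61, 0, 0, 0], [-0.38, 0, -0.77, 0, 0, 0], [-0.39, 0, -0.92, 0, 0, 0], [-0.39, 0, -0.995, 0, 0, 0], [-0.39, 0, -0.995, 0, 0, 0]],
])

```text
time_s: 49.2
position: [0.5412, 0.006, 0.0594]
eef_rot: [0.702, -0.668, 0.166, -0.18]
wrist_force: [-10.2, -5.2, 27.3]
gripper_width: 0.0506
grasp_force: 13.4
```

Request:
apply_moves([
  [[0, 0, 0, 0, 0, 0], [0.02, 0, 0.2, 0, 0, 0], [0.08, 0, 0.4, 0, 0, 0], [0.18, 0, 0.6, 0, 0, 0], [0.3, 0, 0.8, 0, 0, 0], [0.39, 0, 0.995, 0, 0, 0], [0.39, 0, 0.995, 0, 0, 0], [0.39, 0, 0.995, 0, 0, 0]],
])

```text
time_s: 49.87
position: [0.6002, 0.0076, 0.2087]
eef_rot: [0.703, -0.668, 0.165, -0.179]
wrist_force: [-0.4, 0.2, 0.3]
gripper_width: 0.0507
grasp_force: 0.0
```

Request:
apply_moves([
  [[-0.1, 0, -0.14, 0, 0, 0], [-0.21, 0, -0.29, 0, 0, 0], [-0.3, 0, -0.45, 0, 0, 0], [-0.35, 0, -0.61, 0, 0, 0], [-0.38, 0, -0.77, 0, 0, 0], [-0.39, 0, -0.92, 0, 0, 0], [-0.39, 0, -0.995, 0, 0, 0], [-0.39, 0, -0.995, 0, 0, 0]],
])

```text
time_s: 50.53
position: [0.5413, 0.0066, 0.0593]
eef_rot: [0.702, -0.669, 0.166, -0.181]
wrist_force: [-11.1, -5.8, 27.0]
gripper_width: 0.0507
grasp_force: 14.1
```

Request:
apply_moves([
  [[0, 0, 0, 0, 0, 0], [0.02, 0, 0.2, 0, 0, 0], [0.08, 0, 0.4, 0, 0, 0], [0.18, 0, 0.6, 0, 0, 0], [0.3, 0, 0.8, 0, 0, 0], [0.39, 0, 0.995, 0, 0, 0], [0.39, 0, 0.995, 0, 0, 0], [0.39, 0, 0.995, 0, 0, 0]],
])

```text
time_s: 51.2
position: [0.5999, 0.0076, 0.2076]
eef_rot: [0.703, -0.668, 0.165, -0.179]
wrist_force: [0.1, 1.4, -0.1]
gripper_width: 0.0504
grasp_force: 0.0
```

```bash
python3 nxt.py 0.0344 62|head -2; python3 dk.py
```

```text
[ 0.071  0.598 -0.259  2.156  2.083  0.189  1.036] [0.6   0.008 0.208]
toolz [ 0.47  0.03 -0.88] y [-0.88 -0.04 -0.47]
far {'scene': (np.float64(0.86), np.float64(0.104)), 'top': (np.float64(0.93), np.float64(0.1))}
near {'scene': (np.float64(0.84), np.float64(0.104))}
```

One more stroke for the remainder (further strokes do nothing once it is up), then retreat along the tool axis.

Request:
apply_moves([
  [[-0.1, 0, -0.14, 0, 0, 0], [-0.21, 0, -0.29, 0, 0, 0], [-0.3, 0, -0.45, 0, 0, 0], [-0.35, 0, -0.61, 0, 0, 0], [-0.38, 0, -0.77, 0, 0, 0], [-0.39, 0, -0.92, 0, 0, 0], [-0.39, 0, -0.995, 0, 0, 0], [-0.39, 0, -0.995, 0, 0, 0]],
])

```text
time_s: 52.27
position: [0.5408, 0.0065, 0.0593]
eef_rot: [0.703, -0.668, 0.166, -0.18]
wrist_force: [-11.6, -5.6, 27.4]
gripper_width: 0.0509
grasp_force: 13.8
```

Request:
apply_moves([
  [[0, 0, 0, 0, 0, 0], [0.02, 0, 0.2, 0, 0, 0], [0.08, 0, 0.4, 0, 0, 0], [0.18, 0, 0.6, 0, 0, 0], [0.3, 0, 0.8, 0, 0, 0], [0.39, 0, 0.995, 0, 0, 0], [0.39, 0, 0.995, 0, 0, 0], [0.39, 0, 0.995, 0, 0, 0]],
])

```text
time_s: 52.93
position: [0.6002, 0.0075, 0.2088]
eef_rot: [0.703, -0.668, 0.165, -0.179]
wrist_force: [-0.6, -0.8, 0.3]
gripper_width: 0.0504
grasp_force: 0.0
```

Request:
apply_moves([
  [[-0.06, 0, 0.1, 0, 0, 0], [-0.12, 0, 0.22, 0, 0, 0], [-0.2, 0, 0.37, 0, 0, 0], [-0.28, 0, 0.52, 0, 0, 0], [-0.36, 0, 0.67, 0, 0, 0], [-0.44, 0, 0.82, 0, 0, 0], [-0.5, 0, 0.95, 0, 0, 0], [-0.5, 0, 0.95, 0, 0, 0]],
])

```text
time_s: 53.6
position: [0.5329, 0.0047, 0.3356]
eef_rot: [0.703, -0.67, 0.163, -0.177]
wrist_force: [0.5, -1.2, -0.2]
gripper_width: 0.0505
grasp_force: 0.0
```

```bash
python3 nxt.py 0.0344 62|head -2; python3 dk.py; python3 - <<'E'
from h import *
for c in("scene",):
    im=viewer.capture(c);cv2.imwrite("pics/end.png",cv2.resize(im[60:350,110:400,::-1],(600,600),interpolation=cv2.INTER_CUBIC))
E
```

```text
[ 0.367  0.327 -0.637  2.142  0.829  0.347  2.259] [0.533 0.005 0.336]
toolz [ 0.47  0.03 -0.88] y [-0.88 -0.04 -0.47]
far {'scene': (np.float64(0.86), np.float64(0.108)), 'top': (np.float64(0.92), np.float64(0.1))}
near {'scene': (np.float64(0.81), np.float64(0.106)), 'top': (np.float64(0.83), np.float64(0.09))}
```

View pics/end.png

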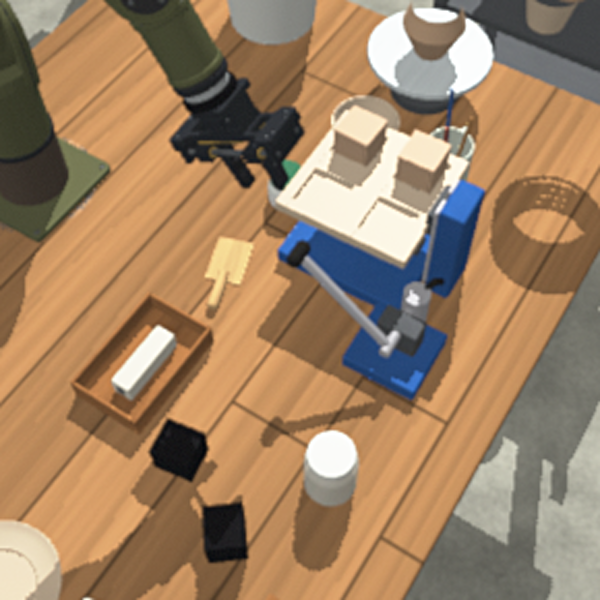

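The final view shows the deck raised with both dishes seated at (360,135) and (425,160). The prop is in the tray at (145,360), the lever is back up, and the arm is clear of everything. Handing in.

```bash
python3 -c "
from station import robot
print(robot.hand_in())"
```

```text
the job is handed in; nothing more can be done
None
```

The job is handed in: the prop is in the tray, both clay dishes present are rim-down in deck pockets, and the deck is raised to about 0.105 m by camera estimate (full height about 0.107 m). That took six lever strokes; the first stopped just short of the bottom. The hand-in gave no verdict.

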